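Put the seasonings back in the rack and the caddy

ROBOT

A 7-joint arm with a two-finger parallel gripper is mounted at the origin on a cart in front of the work surface, level with it; the furniture and walls round the work are solid. World frame = base frame: x ahead of the robot, y to its left, z up, the work surface at z = 0. Lengths are in mm, angles in rad, forces in N, time in s.
With the tool pointing down it reaches from about 350 to 900 mm from the base axis. Payload 8.1 kg.
Tool frame: the origin (TCP) lies between the finger pads; the fingertips stand 14 mm ahead of it and the grasp point (between the pads) lies 5 mm behind it; z points along the fingers, x is the direction in which the jaws open and shut, and the axes are right-handed (so a half turn about z gives the same grasp; the last joint's range is limited). The gripper opens to 85 mm and grips with 20 to 120 N. Pads are 22 mm wide; open, the fingers measure 114 mm over their backs; the gripper's body (76 mm by 85 mm) begins 54 mm behind the grasp point. The pads swing forward as they close: fully open they stand 13 mm farther back than shut.
Start: joints at [-1.286, 0.434, 0.025, 1.573, -0.012, 1.134, -0.075], TCP at [236.373, 578.592, 245.323] pointing down, gripper open.
Joint ranges: [-2.62, 2.62], [-0.44, 2.09], [-1.27, 1.32], [0.08, 2.57], [-1.32, 4.46], [0.12, 2], [-2.74, 2.74]. Speed limits (rad/s): [2.22, 2.22, 3.01, 3.01, 3.14, 3.14, 3.14].

INTERFACE

Orientations are given as a unit quaternion [w, x, y, z].
In Python, from workcell import arm gives the robot as it stands.
- The arm moves only by the tool send_rows, never from a script. Its argument "steps" is a list of rows, each a list of 3 entries, a list of its own where there are three numbers: the shift along the tool's x, y, z in m, then the turn, a rotation vector about the tool's x, y, z in degrees, then the gripper command: -1 is fully open, 1 is shut, values between are in proportion. A call has 1 to 5 rows; each row is the pose to reach, as a shift and turn from the pose commanded when the call began, along the tool's axes at that moment; what a row does not reach only later rows make up. A row lasts 1/12 s, in which the tool goes at most 41.7 mm and 7.16 degrees, less where a joint would pass 70% of its speed; a pose out of reach is approached as far as the arm can. A call with a gripper value outside its range is refused whole. The fingers move at their own pace and stop on an object; "force" is the grip in N (left out, the last holds). Time passes only in rows, so rows that repeat a pose let the fingers close. It gives the time, the measured TCP pose, the force and the opening at its end, in the units of the state.
- arm.state(): the state, without advancing time (a new reading comes with each control period).
- arm.capture(name): name is "scene" or "top"; returns (picture, depth): 400x640x3 uint8, blue, green, red; 400x640 float32, mm along the optical axis (not along the pixel's ray), 0 where there is no reading.
- arm.camera_params(name): a dict with "camera_matrix" (3x3 intrinsics, pixels), "k1" (the pictures are not rectified: a ray, as slopes to the right and down, at radius r is drawn at 1 + k1 r^2 times it, then the intrinsics apply), "rvec" (rotation vector, rad) and "tvec" (3), from world to camera coordinates, as OpenCV has them. Camera axes: x right, y down, z forward; pixel columns grow to the right and rows downward; lengths in mm; the calibration is good to about 2 mm. A picture is of the moment at which its call begins. camera_params takes no time and is no camera call.
- arm.sign_off(): hands the job in, once; it reports no verdict.
Trained networks look in the newest picture that a camera, given by its name, has taken for a name from the list of things; names that differ only in an ending like _2 or _b are one class to them, and where a whole thing is asked for, a point or a joint stands for the part that bears it (a point fixed in the world has none). Each returns a list of dicts, best first, with "confidence" (0 to 1); they miss things now and then, are a little off and sometimes report something else, mostly with a low value. They report only what shows in the picture. A call takes as long as a camera call. They do not tell look-alikes from the thing itself.
- arm.spot_in(camera, name): "centre" ([x, y, z] in mm, in world coordinates, good to about 4 mm: the middle of the surface that is visible of it).
- arm.tip_of(camera, name): "centre" ([x, y, z] in mm, in world coordinates, good to about 4 mm: a listed point, or the origin of a listed thing).
The state is a dict: "t": time; "q": joint angles; "joint_vel": joint speeds; "joint_torque": joint torques, N m; "position": TCP position; "orientation": TCP orientation; "force": force on the tool from outside, world axes, zero at the start; "torque": the same for the moment, N m; "grip_width": opening from 0.0 (shut) to 1.0 (fully open).
Only numpy, scipy, OpenCV 4.12 (cv2) and the standard library are available. Lean on these libraries where they do the work, as an engineer would, in place of code of your own. Each camera call takes 0.05 s, during which the arm holds its last target.

TASK

Put the seasonings away: the two red-capped spice jars go into the two round wells of the dark wooden spice rack, one in each (either way round), and in the white two-compartment table caddy the tall pepper mill goes in the larger compartment and the salt shaker in the smaller. Set each one down upright and gently on the floor of its place, never letting it drop, and leave the large glass jar with the silver lid, the yoghurt tub and the egg timer behind them standing where they are.

Things in the scene. Friction and masses are not known exactly. Their poses are not given: they have to be found in the camera images.
- spice_jar_1: First spice jar: small upright glass jar with a red screw cap and a printed label, 45 mm in diameter (body 42 mm, cap 45 mm), 106 mm high, 0.11 kg; the cap is its top 20 mm. Loose. Origin: centre of its underside, z up. It may go in either well of the spice rack.
- spice_jar_3: Second spice jar: small upright glass jar with a red screw cap and a printed label, like the first, 45 mm in diameter (body 42 mm, cap 45 mm), 106 mm high, 0.11 kg; the cap is its top 20 mm. Loose. Origin: centre of its underside, z up. It may go in either well of the spice rack.
- pepper_mill: Pepper mill: turned dark brown wooden column, the tallest loose thing, 58 mm in diameter at its widest, 170 mm high (small metal button on top), 0.18 kg; easy to grip round the body 100 mm above its underside. Its head does not turn. Loose. Origin: centre of its underside, z up.
- salt_shaker: Salt shaker: small clear glass body with white salt and a grey domed top, 44 mm in diameter, 90 mm high, 0.1 kg; straight enough to grip 55 mm above its underside. Loose. Origin: centre of its underside, z up.
- spice_rack: Spice rack: dark wooden block 170 x 98 mm, 26 mm high, fixed on the worktop, at any angle. Two equal round wells, 60 mm in diameter and 18 mm deep (floor 8 mm above the worktop), centred at x = -40 mm and x = +40 mm, y = 0 in its own frame. Origin: centre of its underside; x along its length, z up.
- table_caddy: Table caddy: white metal open box, 170 x 98 mm, 33 mm high, fixed, at any angle. A 27 mm high divider makes two compartments, both 88 mm wide in y, floor 5 mm above the worktop: the larger (mill), 96 mm long, centred at x = +32 mm, y = 0 in its frame; the smaller (salt), 60 mm long, centred at x = -50 mm, y = 0. Origin: centre of its underside; x along its length towards the larger, z up.
- preserve_jar: Bystander: large glass jar with a silver lid, 66 x 72 mm, 102 mm high, 0.5 kg, loose, not to be moved; it, the tub and the timer stand at the back, where wall cabinets overhang the worktop (beyond x = 0.57 m, from 0.45 m up). Origin: centre of its underside, z up.
- yoghurt_tub: Bystander: white plastic yoghurt tub with a foil lid, 72 mm in diameter, 71 mm high, 0.12 kg, loose, not to be moved. Origin: centre of its underside, z up.
- egg_timer: Bystander: egg timer, red dome on a white base, 64 mm in diameter, 46 mm high, 0.11 kg, loose, not to be moved. Origin: centre of its underside, z up.
Mind the look-alikes: they are no part of the job. What is shaped like the salt_shaker but purple or yellow is not meant.

How it is judged (in metres and radians):
At the end, for the whole second after the job is handed in: A spice jar in each rack well (within 12 mm of its centre), the mill in the larger, the shaker in the smaller caddy compartment, all on the floor (5 mm), upright (0.12 rad), released, at rest; silver-lidded jar, tub, timer within 30 mm of their starts ((((x of spice_jar_1 in the frame of spice_rack between -0.052 and -0.028 m and y of spice_jar_1 in the frame of spice_rack between -0.012 and 0.012 m and z of spice_jar_1 in the frame of spice_rack between 0 and 0.012 m and angle between spice_jar_1's own z axis and vertical below 0.12 rad) and (x of spice_jar_3 in the frame of spice_rack between 0.028 and 0.052 m and y of spice_jar_3 in the frame of spice_rack between -0.012 and 0.012 m and z of spice_jar_3 in the frame of spice_rack between 0 and 0.012 m and angle between spice_jar_3's own z axis and vertical below 0.12 rad)) or ((x of spice_jar_1 in the frame of spice_rack between 0.028 and 0.052 m and y of spice_jar_1 in the frame of spice_rack between -0.012 and 0.012 m and z of spice_jar_1 in the frame of spice_rack between 0 and 0.012 m and angle between spice_jar_1's own z axis and vertical below 0.12 rad) and (x of spice_jar_3 in the frame of spice_rack between -0.052 and -0.028 m and y of spice_jar_3 in the frame of spice_rack between -0.012 and 0.012 m and z of spice_jar_3 in the frame of spice_rack between 0 and 0.012 m and angle between spice_jar_3's own z axis and vertical below 0.12 rad))) and x of pepper_mill in the frame of table_caddy between 0.007 and 0.057 m and y of pepper_mill in the frame of table_caddy between -0.025 and 0.025 m and z of pepper_mill in the frame of table_caddy between 0 and 0.01 m and angle between each of pepper_mill, salt_shaker's own z axis and vertical below 0.12 rad and x of salt_shaker in the frame of table_caddy between -0.062 and -0.038 m and y of salt_shaker in the frame of table_caddy between -0.027 and 0.027 m and z of salt_shaker in the frame of table_caddy between 0 and 0.01 m and linear speed of each of spice_jar_1, spice_jar_3, pepper_mill, salt_shaker below 0.02 m/s and distance of each of preserve_jar, yoghurt_tub, egg_timer from where it was at the start of the episode below 0.03 m); the robot touches nothing.
It fails at once if the silver-lidded jar is moved by more than 30 mm or tipped (distance of preserve_jar from where it was at the start of the episode above 0.03 m or angle between preserve_jar's own z axis and vertical above 0.3 rad).
It fails at once if the yoghurt tub is moved by more than 30 mm or tipped (distance of yoghurt_tub from where it was at the start of the episode above 0.03 m or angle between yoghurt_tub's own z axis and vertical above 0.3 rad).
It fails at once if the egg timer is moved by more than 30 mm or tipped (distance of egg_timer from where it was at the start of the episode above 0.03 m or angle between egg_timer's own z axis and vertical above 0.3 rad).
It fails at once if a seasoning is dropped or slammed into its place (faster than 0.6 m/s within 50 mm of the worktop there) ((horizontal distance between spice_jar_1 and spice_rack below 0.09 m and height (world z) of spice_jar_1 below 0.05 m and linear speed of spice_jar_1 above 0.6 m/s) or (horizontal distance between spice_jar_3 and spice_rack below 0.09 m and height (world z) of spice_jar_3 below 0.05 m and linear speed of spice_jar_3 above 0.6 m/s) or (horizontal distance between pepper_mill and table_caddy below 0.09 m and height (world z) of pepper_mill below 0.05 m and linear speed of pepper_mill above 0.6 m/s) or (horizontal distance between salt_shaker and table_caddy below 0.09 m and height (world z) of salt_shaker below 0.05 m and linear speed of salt_shaker above 0.6 m/s)).
It also fails if it takes over 120 s, if anything falls off the work surface, if the arm or the gripper's body presses on something with over 40 N, if the wrist force passes 120 N, or if a joint passes its speed limit or range.

## Working session

There is one attempt and no reset: what is moved stays moved. The work goes in short steps, Python scripts to look and compute and a tool call to move; the robot and the scene stay as the last step left them, time stands still between calls to the robot, and variables do not carry over. Pictures are saved under pics/ and viewed, and the job is handed in when it is done.

Besides the shell and the picture viewer there is one more tool, called after "Call:" as name(argument=value, ...) on one line, values as JSON. send_rows: Moves the arm, as the interface text tells. Its arguments: {"type":"object","properties":{"steps":{"type":"array"},"force":{"type":"number"}},"required":["steps"]}

```bash
mkdir -p pics; ls; cat > h.py <<'E'
import numpy as np, cv2
from workcell import arm
from scipy.spatial.transform import Rotation as R
def cam(n):
    p=arm.camera_params(n);K=np.array(p["camera_matrix"],float);Rm=cv2.Rodrigues(np.array(p["rvec"],float))[0];t=np.array(p["tvec"],float).ravel()
    return K,float(p["k1"]),Rm,t
def world(n,depth):
    K,k1,Rm,t=cam(n);h,w=depth.shape
    u,v=np.meshgrid(np.arange(w),np.arange(h))
    xd=(u-K[0,2])/K[0,0];yd=(v-K[1,2])/K[1,1]
    rd=np.hypot(xd,yd);r=rd.copy()
    for _ in range(20): r=rd/(1+k1*r*r)
    s=np.where(rd>0,r/np.maximum(rd,1e-9),1)
    P=np.stack([xd*s*depth,yd*s*depth,depth],-1)
    return (P-t)@Rm
def proj(n,X):
    K,k1,Rm,t=cam(n);P=np.atleast_2d(X)@Rm.T+t
    x=P[:,:2]/P[:,2:];r2=(x**2).sum(1,keepdims=True);x=x*(1+k1*r2)
    return x*[K[0,0],K[1,1]]+[K[0,2],K[1,2]]
E
python3 - <<'E'
from h import *
for n in("scene","top"):
    im,d=arm.capture(n);cv2.imwrite(f"pics/{n}0.png",im);np.savez(f"{n}0.npz",im=im,d=d)
    K,k1,Rm,t=cam(n);print(n,K[0,0],k1,-Rm.T@t,Rm[2])
    for o in "spice_jar_1 pepper_mill salt_shaker spice_rack table_caddy preserve_jar yoghurt_tub egg_timer".split():
        for r in arm.tip_of(n,o): print(o,np.round(r["centre"]),round(r["confidence"],2),proj(n,r["centre"]).round())
s=arm.state();print({k:np.round(v,3) for k,v in s.items()})
E
```

```text
pics
scene 470.251812895232 0.04802068995082827 [-425.59118248 -553.00468778  659.65183349] [ 0.73240167  0.4611291  -0.50094684]
spice_jar_1 [463.  52.   4.] 0.92 [[305. 219.]]
spice_jar_1 [ 441. -139.   -1.] 0.78 [[364. 247.]]
pepper_mill [455. -55.   2.] 0.95 [[338. 233.]]
pepper_mill [ 418. -331.    0.] 0.31 [[436. 279.]]
salt_shaker [353. -22.   2.] 0.92 [[304. 248.]]
salt_shaker [381.  69.  -1.] 0.84 [[281. 233.]]
salt_shaker [354. 173.  -4.] 0.78 [[243. 226.]]
salt_shaker [442. 158.   3.] 0.61 [[268. 211.]]
salt_shaker [406. 328.  -2.] 0.25 [[213. 202.]]
spice_rack [ 419. -329.   -1.] 0.82 [[435. 279.]]
table_caddy [405. 326.  -1.] 0.51 [[214. 202.]]
preserve_jar [570. 108.   1.] 0.6 [[309. 198.]]
yoghurt_tub [582. -16.  -1.] 0.89 [[349. 209.]]
egg_timer [ 578. -134.    4.] 0.72 [[387. 220.]]
egg_timer [410. 327.   3.] 0.23 [[214. 200.]]
top 391.05332894688536 0.017375251197478566 [ 230.75096913   -4.34641956 1071.60949507] [ 0.21861612  0.02226928 -0.9755568 ]
spice_jar_1 [ 442. -143.    0.] 0.72 [[373. 218.]]
pepper_mill [454. -51.  -3.] 0.86 [[341. 210.]]
salt_shaker [442. 
[... 381 characters left out ...]
tub [584. -16.  -1.] 0.86 [[333. 164.]]
yoghurt_tub [453. -51.  -2.] 0.69 [[341. 210.]]
yoghurt_tub [460.  49.   1.] 0.19 [[306. 204.]]
egg_timer [ 580. -134.    1.] 0.65 [[374. 170.]]
{'t': np.float64(0.9), 'q': array([-1.286,  0.434,  0.025,  1.573, -0.012,  1.134, -0.075]), 'joint_vel': array([-0.   ,  0.001,  0.001,  0.   ,  0.001,  0.002, -0.   ]), 'joint_torque': array([ 2.0000e-03, -6.7028e+01,  1.0250e+00, -3.1657e+01,  1.6000e-02,
        2.0000e-03,  0.0000e+00]), 'position': array([236.386, 578.594, 245.329]), 'orientation': array([-0.   ,  0.83 ,  0.558,  0.   ]), 'force': array([ 0.412, -0.24 ,  0.123]), 'torque': array([ 0.047, -0.03 , -0.02 ]), 'grip_width': np.float64(0.995)}
```

View pictures.

```bash
python3 - <<'E'
import cv2
a=cv2.imread("pics/scene0.png")[130:330,170:490];cv2.imwrite("pics/s1.png",cv2.resize(a,None,fx=2.5,fy=2.5,interpolation=3))
a=cv2.imread("pics/top0.png")[130:290,180:500];cv2.imwrite("pics/t1.png",cv2.resize(a,None,fx=2.5,fy=2.5,interpolation=3))
E
```

```text
(no output)
```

View pics/s1.png

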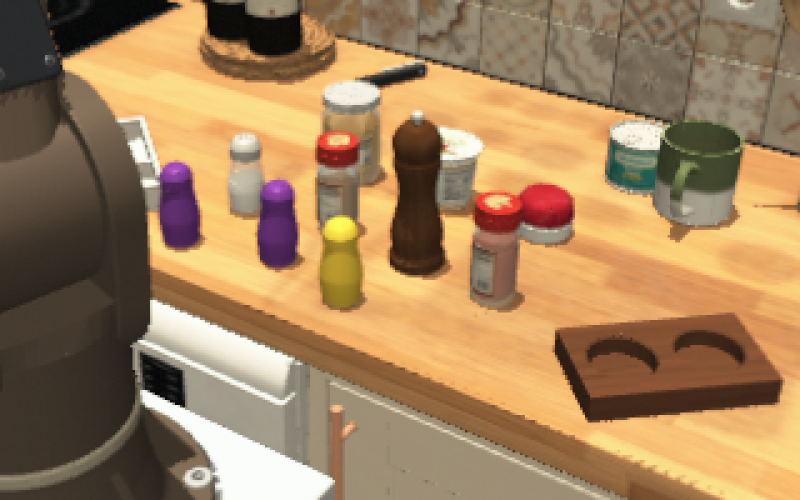

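View pics/t1.png

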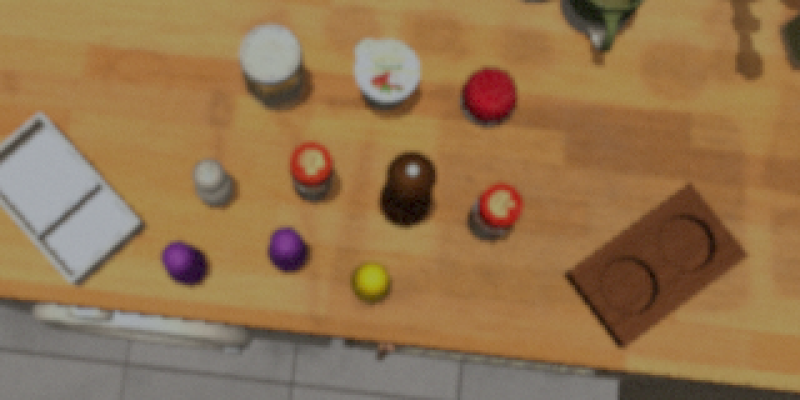

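The salt-shaker candidates in the scene image are:
- the one at (268,200), with clear glass, white salt and a grey dome
- purple at (242,212)
- purple at (281,219)
- yellow at (306,235)

Only (268,200) fits the description, and it matches world (442,156). I'll confirm it in an enlarged crop and measure the poses from depth.

```bash
python3 - <<'E'
from h import *
z=np.load("scene0.npz");a=z["im"][175:225,240:310];cv2.imwrite("pics/s2.png",cv2.resize(a,None,fx=9,fy=9,interpolation=2))
z=np.load("top0.npz")
W=world("top",z["d"]);im=z["im"];d=z["d"]
ok=d>0
def sel(c,r,lo,hi):
    m=ok&(np.hypot(W[...,0]-c[0],W[...,1]-c[1])<r)&(W[...,2]>lo)&(W[...,2]<hi);return W[m]
for n,c,h in [("j1",(463,51),106),("j3",(441,-141),106),("mill",(454,-53),170),("salt",(442,156),90),("pres",(572,109),102),("tub",(583,-16),71),("timer",(579,-134),46),("yel",(354,-23),90),("pur",(381,68),90),("pur2",(355,172),90)]:
    for lo,hi in ((h-14,h+10),):
        P=sel(c,45,lo,hi);print(n,len(P),P.mean(0).round(1) if len(P) else "", ((P.min(0)+P.max(0))/2).round(1), P.max(0).round(1))
P=W[ok&(abs(W[...,0]-500)<40)&(abs(W[...,1]+220)<40)];print("table z",np.median(P[:,2]))
for n,c in(("rack",(416,-331)),("caddy",(408,325))):
    P=sel(c,130,15,45)
    (cx,cy),(w,h),an=cv2.minAreaRect(P[:,:2].astype(np.float32));print(n,len(P),cx,cy,w,h,an,np.percentile(P[:,2],[5,50,95]))
z=np.load("scene0.npz");W=world("scene",z["d"]);ok=z["d"]>0
for n,c,h in [("j1",(463,51),106),("j3",(441,-141),106),("mill",(454,-53),170),("salt",(442,156),90)]:
    P=sel(c,45,h-14,h+10);print(n,len(P),P.mean(0).round(1),((P.min(0)+P.max(0))/2).round(1))
for n,c in(("rack",(416,-331)),("caddy",(408,325))):
    P=sel(c,130,15,45)
    if len(P):
      (cx,cy),(w,h),an=cv2.minAreaRect(P[:,:2].astype(np.float32));print(n,len(P),cx,cy,w,h,an,np.percentile(P[:,2],[5,50,95]))
E
```

```text
j1 245 [457.7  50.1 104.5] [459.4  49.5 101.4] [481.1  71.3 110.7]
j3 250 [ 437.4 -144.4  104.6] [ 437.6 -144.7  101.4] [ 459.  -123.4  110.4]
mill 88 [447.5 -51.  160. ] [447.4 -51.4 163.3] [463.1 -37.1 170.6]
salt 127 [439.5 154.6  84.3] [440.2 156.4  83.6] [456.5 172.5  91.1]
pres 489 [570.5 106.8 100. ] [571.9 106.8  97.3] [604.8 138.8 106.2]
tub 541 [580.1 -15.4  69.1] [579.6 -15.5  67.9] [614.7  20.   73.9]
timer 350 [ 574.8 -133.3   42.3] [ 576.7 -134.1   40.6] [ 606.2 -105.5   49. ]
yel 134 [351.6 -25.3  84.6] [352.3 -25.6  83.6] [368.7  -9.9  91.2]
pur 136 [377.5  66.2  84.3] [378.9  66.9  83.8] [395.2  83.   91.5]
pur2 138 [350.4 173.4  84.4] [351.1 174.5  83.9] [367.3 190.8  91.4]
table z -0.8935137790382974
rack 1610 410.6448059082031 -329.4277038574219 97.94082641601562 171.90386962890625 41.95791244506836 [20.64369649 24.83711932 28.18996626]
caddy 659 408.2336730957031 325.05621337890625 173.56365966796875 101.787109375 50.22459030151367 [16.90427498 30.64682908 35.09020591]
j1 179 [455.1  45.6 102.1] [459.3  50.3 100.3]
j3 227 [ 434.1 -148.9  102.2] [ 439.7 -146.3   99.9]
mill 50 [447.  -53.3 160.4] [448.6 -52.7 163.1]
salt 79 [435.9 151.2  82.8] [438.2 153.4  83.4]
rack 1962 413.1141662597656 -329.9598388671875 103.92732238769531 172.7324676513672 41.746971130371094 [16.7219667  24.84459573 27.22915319]
caddy 180 437.6083068847656 300.46368408203125 178.571533203125 29.189510345458984 53.053611755371094 [16.28063651 25.7028347  33.0624395 ]
```

View pics/s2.png

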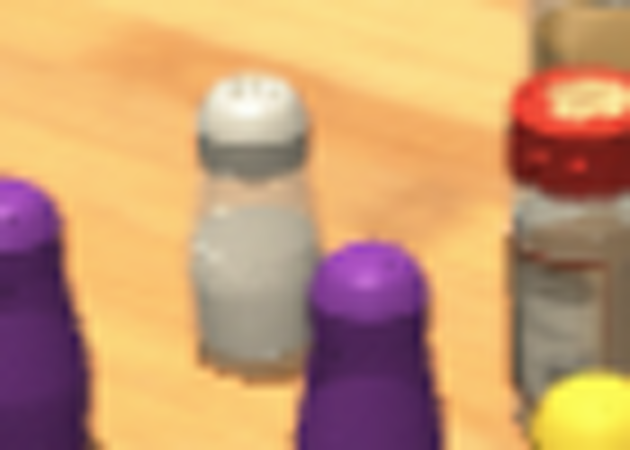

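The crop shows the clear-glass, grey-domed shaker at scene (268,200), so that is the right one. Next I'll measure the mill's profile (the gripper body sits only 54 mm above the grasp) and refine the wells.

```bash
python3 - <<'E'
from h import *
z=np.load("scene0.npz");im=z["im"];d=z["d"];W=world("scene",d)
a=im[165:250,310:365];cv2.imwrite("pics/m.png",cv2.resize(a,None,fx=7,fy=7,interpolation=2))
m=(d>0)&(np.hypot(W[...,0]-448,W[...,1]+53)<36)&(W[...,2]>4)
for v in range(160,245,2):
    u=np.where(m[v])[0]
    if len(u)>2:
        # mean z of center pixels, width in mm
        c=u[len(u)//4:-len(u)//4] if len(u)>8 else u
        # drop edge outliers: only dark pixels
        dark=[k for k in u if im[v,k].sum()<260]
        if len(dark)<2: dark=list(u)
        print(v,round(np.median(W[v,c,2])),"w",round((max(dark)-min(dark)+1)*np.median(d[v,c])/470.25,1))
K,k1,Rm,t=cam("scene")
zt=np.load("top0.npz");W=world("top",zt["d"]);dd=zt["d"]
# wells: deep pts inside the rack
c=np.array([411.5,-329.7]);an=np.radians(-48.1);ex=np.array([np.cos(an),np.sin(an)]);ey=np.array([-ex[1],ex[0]])
L=(W[...,:2]-c);X=L@ex;Y=L@ey
for s in(-1,1):
    m=(dd>0)&(abs(X-40*s)<34)&(abs(Y)<34)&(W[...,2]<17)&(W[...,2]>0)
    P=W[m];print("well",s,len(P),P.mean(0).round(1),((P.min(0)+P.max(0))/2).round(1), (c+40*s*ex).round(1))
c=np.array([408.2,325]);an=np.radians(50.2);ex=np.array([np.cos(an),np.sin(an)]);ey=np.array([-ex[1],ex[0]])
L=(W[...,:2]-c);X=L@ex;Y=L@ey
m=(dd>0)&(abs(Y)<30)&(abs(X)<70)&(W[...,2]>18)&(W[...,2]<32)
print("div x", np.median(X[m]), m.sum(), np.percentile(X[m],[10,90]))
for lo,hi in((-72,-28),(0,72)):
    m=(dd>0)&(abs(Y)<30)&(X>lo)&(X<hi);print(np.median(W[m][:,2]))
E
```

```text
176 167 w 11.9
178 163 w 19.0
180 157 w 33.4
182 156 w 37.9
184 152 w 42.6
186 148 w 47.3
188 144 w 47.3
190 140 w 44.9
192 135 w 42.7
194 128 w 42.9
196 122 w 43.1
198 117 w 43.1
200 113 w 38.3
202 106 w 38.5
204 100 w 38.7
206 94 w 36.4
208 87 w 36.5
210 81 w 39.1
212 77 w 39.1
214 71 w 44.1
216 66 w 44.2
218 61 w 46.7
220 56 w 49.2
222 51 w 51.7
224 46 w 49.3
226 40 w 49.5
228 34 w 49.6
230 29 w 54.6
232 22 w 54.8
234 16 w 55.0
236 11 w 47.5
238 7 w 30.0
well -1 367 [ 385.8 -303.9    7.5] [ 385.4 -303.3    8.9] [ 384.8 -299.9]
well 1 353 [ 440.1 -363.8    7.5] [ 439.9 -363.4    9.5] [ 438.2 -359.5]
div x -19.7763992742571 52 [-21.27410926 -16.87279701]
4.4415551689579935
4.541550976958165
```

View pics/m.png

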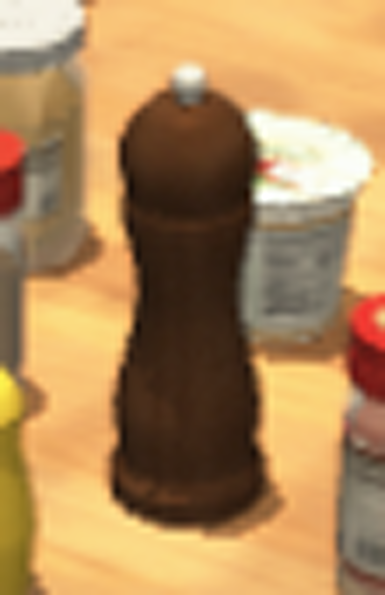

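```bash
cat >> h.py <<'E'
def go(*targets):
    s=arm.state();p=np.array(s["position"]);w,x,y,z=s["orientation"];r=R.from_quat([x,y,z,w])
    print("t",round(s["t"],2),"pos",p.round(1),"F",np.round(s["force"],1),"grip",round(s["grip_width"],3),"q",np.round(s["q"],2),"zaxis",r.as_matrix()[:,2].round(3),"jaw",np.degrees(np.arctan2(*r.as_matrix()[1::-1,0])).round(1))
    for T in targets:
        v=r.inv().apply(np.array(T)-p);print(T,"shift m",(v/1000).round(4),"rows",np.linalg.norm(v)/40);p=np.array(T,float)
E
python3 -c "
from h import *
go((439.5,155.5,170),(439.5,155.5,52))"
```

```text
t 0.9 pos [236.4 578.6 245.3] F [ 0.4 -0.2  0.1] grip 0.995 q [-1.29  0.43  0.03  1.57 -0.01  1.13 -0.08] zaxis [ 0.  0. -1.] jaw 67.8
(439.5, 155.5, 170) shift m [-0.3149  0.348   0.0753] rows 11.883245927518857
(439.5, 155.5, 52) shift m [-0.    -0.     0.118] rows 2.95
```

Call:
send_rows(steps=[[[-0.025,0.028,0.006],[0,0,0],-1],[[-0.05,0.056,0.012],[0,0,0],-1],[[-0.075,0.084,0.018],[0,0,0],-1],[[-0.1,0.112,0.024],[0,0,0],-1],[[-0.125,0.14,0.03],[0,0,0],-1]], force=35)

```text
t: 1.32
position: [319.2, 408.3, 215.2]
orientation: [-0.0, 0.83, 0.558, 0.0]
force: [0.6, 0.0, 0.1]
grip_width: 1.001
```

Call:
send_rows(steps=[[[-0.025,0.028,0.006],[0,0,0],-1],[[-0.05,0.056,0.012],[0,0,0],-1],[[-0.075,0.084,0.018],[0,0,0],-1],[[-0.1,0.112,0.024],[0,0,0],-1],[[-0.125,0.14,0.03],[0,0,0],-1]])

```text
t: 1.73
position: [401.6, 239.7, 185.4]
orientation: [-0.0, 0.83, 0.558, 0.0]
force: [1.2, 0.2, -0.2]
grip_width: 1.001
```

```bash
python3 -c "
from h import *
go((439.5,155.5,170),(439.5,155.5,52))"
```

```text
t 1.73 pos [401.6 239.7 185.4] F [ 1.2  0.2 -0.2] grip 1.001 q [-0.77  0.25  0.14  2.03 -0.04  0.87  0.58] zaxis [ 0.001  0.001 -1.   ] jaw 67.8
(439.5, 155.5, 170) shift m [-0.0636  0.0669  0.0154] rows 2.339198520827188
(439.5, 155.5, 52) shift m [-1.00e-04 -0.00e+00  1.18e-01] rows 2.950000000000001
```

Call:
send_rows(steps=[[[-0.025,0.026,0.006],[0,0,0],-1],[[-0.05,0.052,0.012],[0,0,0],-1],[[-0.065,0.068,0.016],[0,0,0],-1],[[-0.065,0.068,0.016],[0,0,0],-1]])

```text
t: 2.07
position: [440.9, 150.1, 168.9]
orientation: [0.001, 0.832, 0.555, -0.0]
force: [0.4, 0.4, -0.1]
grip_width: 1.0
```

```bash
python3 - <<'E'
from h import *
for n in("scene","top"):
    im,d=arm.capture(n);cv2.imwrite(f"pics/{n}1.png",cv2.resize(im[120:300,160:420],None,fx=3,fy=3))
go((439.5,155.5,52))
E
```

```text
t 2.17 pos [439.6 154.8 169.4] F [ 0.3  0.7 -0.3] grip 0.996 q [-0.6   0.26  0.18  2.06 -0.06  0.83  0.8 ] zaxis [ 0.  0. -1.] jaw 67.6
(439.5, 155.5, 52) shift m [ 0.0006 -0.0004  0.1174] rows 2.9340917576552683
```

View pics/scene1.png

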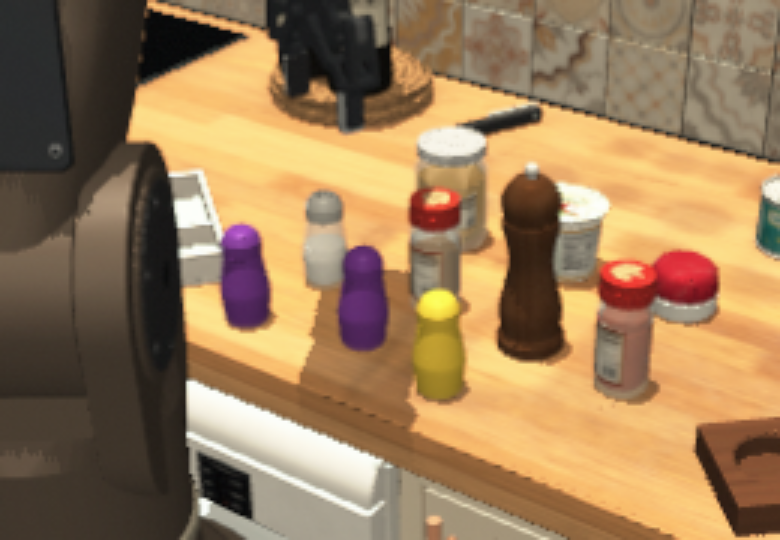

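View pics/top1.png

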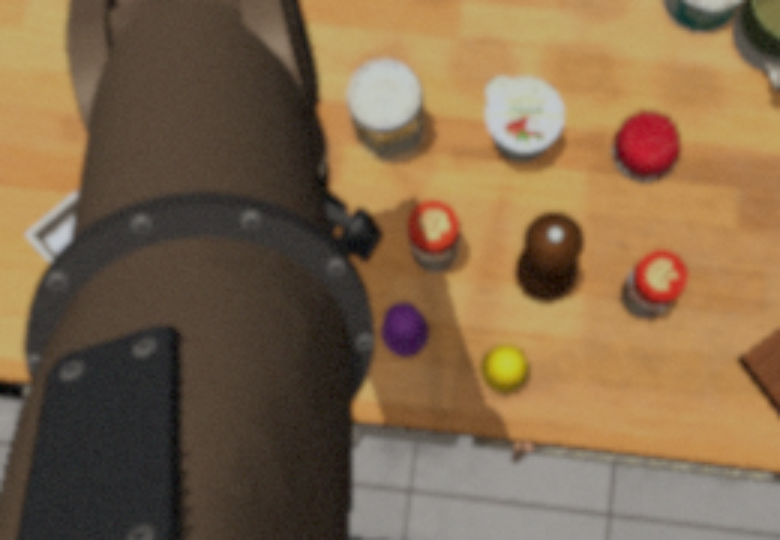

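The fingers hang above the clear shaker, which is at scene-crop (325,240), and nothing else is in their way. Descending.

Call:
send_rows(steps=[[[0.001,0,0.03],[0,0,0],-1],[[0.001,0,0.06],[0,0,0],-1],[[0.001,0,0.085],[0,0,0],-1],[[0.001,0,0.105],[0,0,0],-1],[[0.001,0,0.117],[0,0,0],-1]])

```text
t: 2.58
position: [438.4, 157.9, 50.5]
orientation: [-0.001, 0.829, 0.559, -0.001]
force: [-0.8, 0.8, -0.2]
grip_width: 1.002
```

Call:
send_rows(steps=[[[0,0,0],[0,0,0],0.5],[[0,0,0],[0,0,0],1],[[0,0,0],[0,0,0],1],[[0,0,0],[0,0,0],1],[[0,0,0],[0,0,0],1]], force=35)

```text
t: 3.0
position: [440.7, 157.4, 53.7]
orientation: [-0.0, 0.83, 0.558, 0.001]
force: [-0.7, 1.3, 6.0]
grip_width: 0.43
```

Call:
send_rows(steps=[[[0,0,0],[0,0,0],1],[[0,0,0],[0,0,0],1],[[0,0,0],[0,0,0],1]])

```text
t: 3.25
position: [440.7, 157.4, 53.7]
orientation: [-0.0, 0.83, 0.558, 0.002]
force: [-1.9, 1.6, 5.1]
grip_width: 0.43
```

Call:
send_rows(steps=[[[0,0,-0.01],[0,0,0],1],[[0,0,-0.03],[0,0,0],1],[[0,0,-0.055],[0,0,0],1],[[0,0,-0.075],[0,0,0],1],[[0,0,-0.075],[0,0,0],1]])

```text
t: 3.67
position: [441.8, 157.1, 131.7]
orientation: [0.0, 0.83, 0.557, 0.003]
force: [0.9, 0.7, -1.5]
grip_width: 0.421
```

```bash
python3 - <<'E'
from h import *
for n in("scene",):
    im,d=arm.capture(n);cv2.imwrite(f"pics/{n}2.png",cv2.resize(im[120:260,180:380],None,fx=4,fy=4))
go((376.5,287,130),(376.5,287,59))
E
```

```text
t 3.72 pos [441.1 156.9 130. ] F [-0.3  0.6 -1.5] grip 0.427 q [-0.6   0.32  0.18  2.1  -0.09  0.72  0.82] zaxis [ 0.005  0.003 -1.   ] jaw 67.8
(376.5, 287, 130) shift m [ 0.0959 -0.109   0.    ] rows 3.6309240229913557
(376.5, 287, 59) shift m [-0.0003 -0.0002  0.071 ] rows 1.7750000000000004
```

View pics/scene2.png

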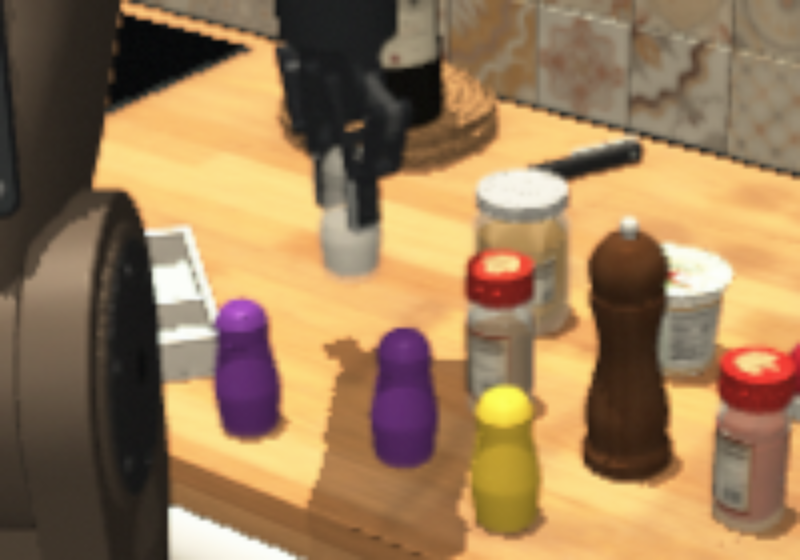

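The clear shaker is gripped upright at crop (350,220). Moving it to the caddy's small compartment.

Call:
send_rows(steps=[[[0.02,-0.022,0],[0,0,0],1],[[0.045,-0.051,0],[0,0,0],1],[[0.07,-0.08,0],[0,0,0],1],[[0.09,-0.102,0],[0,0,0],1],[[0.096,-0.109,0],[0,0,0],1]])

```text
t: 4.13
position: [372.2, 290.8, 127.0]
orientation: [-0.001, 0.829, 0.56, -0.0]
force: [-0.6, -0.4, 0.4]
grip_width: 0.426
```

Call:
send_rows(steps=[[[0,0,0],[0,0,0],1],[[0,0,0.015],[0,0,0],1],[[0,0,0.03],[0,0,0],1],[[0,0,0.042],[0,0,0],1],[[0,0,0.05],[0,0,0],1]])

```text
t: 4.55
position: [375.2, 284.5, 76.0]
orientation: [0.0, 0.831, 0.557, -0.001]
force: [-0.9, -0.4, -0.7]
grip_width: 0.43
```

```bash
python3 - <<'E'
from h import *
for n in("scene","top"):
    im,d=arm.capture(n);cv2.imwrite(f"pics/{n}3.png",cv2.resize(im[120:260,160:360],None,fx=4,fy=4))
go((376.5,287,59))
E
```

```text
t 4.65 pos [374.9 284.7  76.1] F [-0.8 -1.2 -1.4] grip 0.429 q [-0.86  0.42  0.12  2.13 -0.09  0.6   0.51] zaxis [-0.002 -0.002 -1.   ] jaw 67.7
(376.5, 287, 59) shift m [0.0028 0.0006 0.0171] rows 0.43392176505535085
```

View pics/top3.png

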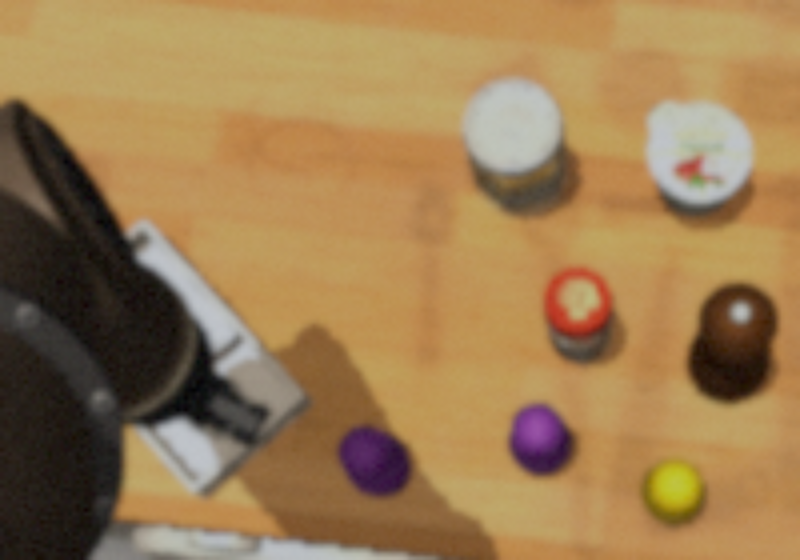

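Call:
send_rows(steps=[[[0.002,0,0.004],[0,0,0],1],[[0.003,0,0.008],[0,0,0],1],[[0.003,0,0.012],[0,0,0],1],[[0.003,0,0.015],[0,0,0],1],[[0.003,0,0.015],[0,0,0],1]])

```text
t: 5.07
position: [376.1, 289.0, 61.9]
orientation: [0.0, 0.83, 0.558, -0.0]
force: [-0.7, 0.2, -0.6]
grip_width: 0.428
```

Call:
send_rows(steps=[[[0,0,0.001],[0,0,0],1],[[0,0,0.002],[0,0,0],1],[[0,0,0.002],[0,0,0],1]])

```text
t: 5.32
position: [376.3, 289.2, 60.3]
orientation: [-0.0, 0.83, 0.558, 0.0]
force: [0.6, -0.2, -0.6]
grip_width: 0.429
```

Call:
send_rows(steps=[[[0,0,0.001],[0,0,0],1],[[0,0,0.002],[0,0,0],1],[[0,0,0.002],[0,0,0],1],[[0,0,0.002],[0,0,0],1]])

```text
t: 5.65
position: [376.5, 289.3, 58.7]
orientation: [-0.0, 0.83, 0.558, 0.0]
force: [-0.6, -1.1, 6.1]
grip_width: 0.427
```

The force rose to 6 N, so the shaker is on the floor. Releasing.

Call:
send_rows(steps=[[[0,0,0],[0,0,0],0.0],[[0,0,0],[0,0,0],-0.5],[[0,0,0],[0,0,0],-1],[[0,0,0],[0,0,0],-1],[[0,0,0],[0,0,0],-1]])

```text
t: 6.07
position: [376.3, 289.2, 58.3]
orientation: [-0.0, 0.83, 0.558, -0.0]
force: [-0.5, -0.5, 0.0]
grip_width: 1.0
```

Call:
send_rows(steps=[[[0,0,-0.02],[0,0,0],-1],[[0,0,-0.055],[0,0,0],-1],[[0,0,-0.095],[0,0,0],-1],[[0,0,-0.135],[0,0,0],-1],[[0,0,-0.175],[0,0,0],-1]])

```text
t: 6.48
position: [375.9, 288.7, 235.2]
orientation: [0.0, 0.83, 0.558, -0.0]
force: [0.3, 1.0, 0.9]
grip_width: 0.996
```

```bash
python3 - <<'E'
from h import *
for n in("scene","top"):
    im,d=arm.capture(n);cv2.imwrite(f"pics/{n}4.png",cv2.resize(im[120:260,160:360],None,fx=4,fy=4))
go((448,-52,235),(448,-52,133))
E
```

```text
t 6.58 pos [378.8 291.3 239.3] F [-0.1  1.5  0.2] grip 1.0 q [-0.9   0.19  0.16  1.95 -0.04  1.    0.46] zaxis [ 0.007  0.008 -1.   ] jaw 67.8
(448, -52, 235) shift m [-0.2916  0.1939  0.0022] rows 8.755286256312342
(448, -52, 133) shift m [-0.001  -0.0004  0.102 ] rows 2.5500000000000003
```

View pics/top4.png

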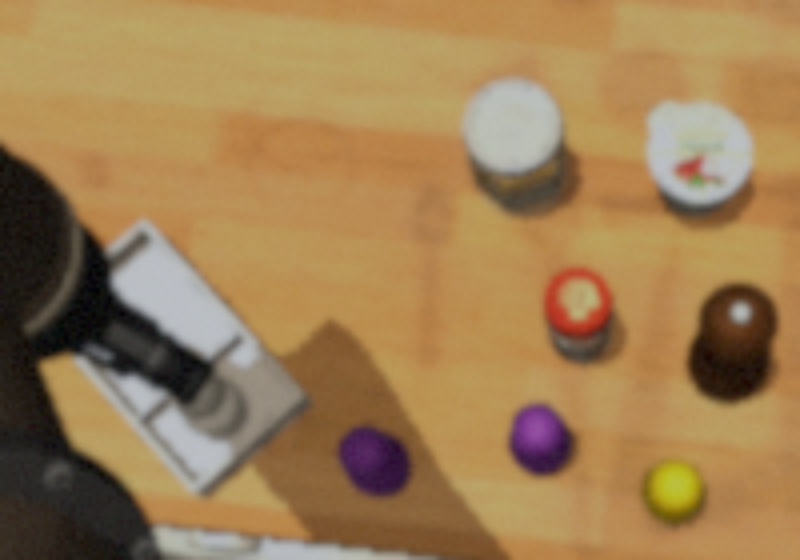

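The shaker stands in the small compartment at crop (215,405). Moving over the mill.

Call:
send_rows(steps=[[[-0.032,0.021,0],[0,0,0],-1],[[-0.064,0.042,0],[0,0,0],-1],[[-0.096,0.063,0],[0,0,0],-1],[[-0.128,0.084,0],[0,0,0],-1],[[-0.16,0.105,0],[0,0,0],-1]])

```text
t: 7.0
position: [412.7, 99.6, 233.1]
orientation: [-0.0, 0.83, 0.558, 0.0]
force: [0.8, -0.1, -0.7]
grip_width: 1.003
```

Call:
send_rows(steps=[[[-0.032,0.021,0],[0,0,0],-1],[[-0.064,0.042,0],[0,0,0],-1],[[-0.096,0.063,0],[0,0,0],-1],[[-0.122,0.083,0],[0,0,0],-1],[[-0.13,0.088,0],[0,0,0],-1]])

```text
t: 7.42
position: [445.8, -57.6, 233.4]
orientation: [0.001, 0.832, 0.555, 0.0]
force: [-0.4, 0.1, 0.6]
grip_width: 1.004
```

Call:
send_rows(steps=[[[0,0,0],[0,0,0],-1],[[0,0,0],[0,0,0],-1]])

```text
t: 7.58
position: [445.0, -52.5, 233.0]
orientation: [-0.0, 0.831, 0.557, -0.0]
force: [0.6, 0.3, 0.2]
grip_width: 0.998
```

```bash
python3 - <<'E'
from h import *
for n in("scene","top"):
    im,d=arm.capture(n);cv2.imwrite(f"pics/{n}5.png",cv2.resize(im[90:250,240:440],None,fx=4,fy=4) if n=="scene" else cv2.resize(im[120:260,160:360],None,fx=4,fy=4))
go((448,-52,133))
E
```

```text
t 7.68 pos [445. -51. 233.] F [0.6 0.5 0.3] grip 1.0 q [-0.38  0.15  0.44  2.03 -0.08  0.98  1.28] zaxis [-0.001  0.    -1.   ] jaw 67.9
(448, -52, 133) shift m [0.0002 0.0033 0.1   ] rows 2.5018054558450564
```

View pics/scene5.png

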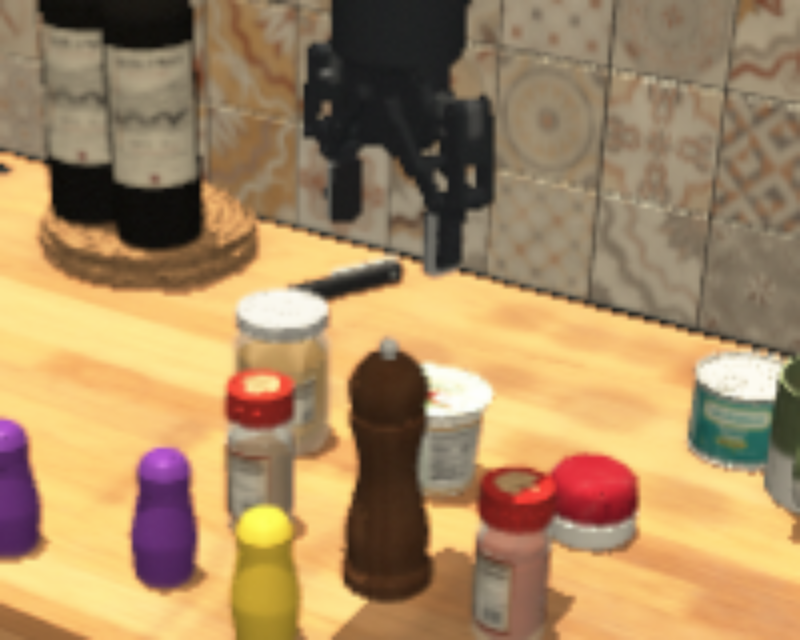

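View pics/top5.png

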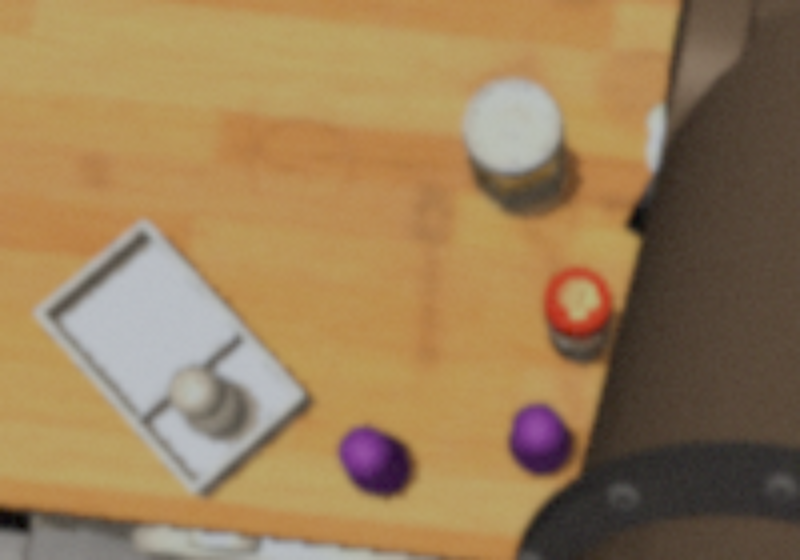

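The shaker stands upright in the small compartment at crop (210,405). The gripper is centred over the mill, so I'm descending to its head/collar.

Call:
send_rows(steps=[[[0,0.003,0.02],[0,0,0],-1],[[0,0.003,0.045],[0,0,0],-1],[[0,0.003,0.07],[0,0,0],-1],[[0,0.003,0.088],[0,0,0],-1],[[0,0.003,0.097],[0,0,0],-1]])

```text
t: 8.1
position: [446.7, -51.8, 134.3]
orientation: [-0.001, 0.829, 0.559, -0.001]
force: [-0.9, 0.0, 0.3]
grip_width: 0.994
```

Call:
send_rows(steps=[[[0,0,0],[0,0,0],-1],[[0,0,0],[0,0,0],0.3],[[0,0,0],[0,0,0],1],[[0,0,0],[0,0,0],1],[[0,0,0],[0,0,0],1]], force=45)

```text
t: 8.52
position: [449.6, -53.2, 137.8]
orientation: [0.001, 0.83, 0.558, 0.002]
force: [-0.3, 0.3, 7.0]
grip_width: 0.543
```

Call:
send_rows(steps=[[[0,0,0],[0,0,0],1],[[0,0,0],[0,0,0],1],[[0,0,0],[0,0,0],1]])

```text
t: 8.77
position: [449.5, -53.4, 137.8]
orientation: [0.001, 0.83, 0.558, 0.002]
force: [-0.5, 0.4, 7.1]
grip_width: 0.544
```

```bash
python3 - <<'E'
from h import *
for n in("scene",):
    im,d=arm.capture(n);cv2.imwrite(f"pics/{n}6.png",cv2.resize(im[110:250,270:410],None,fx=4,fy=4))
go((448,-52,260),(429,350,260))
E
```

```text
t 8.82 pos [449.5 -53.4 137.8] F [-0.2  1.2  7. ] grip 0.543 q [-0.33  0.3   0.41  2.14 -0.18  0.73  1.38] zaxis [ 0.004  0.    -1.   ] jaw 67.8
(448, -52, 260) shift m [ 0.0009 -0.0016 -0.1222] rows 3.055362932208131
(429, 350, 260) shift m [ 3.650e-01 -1.696e-01  1.000e-04] rows 10.061218862543445
```

View pics/scene6.png

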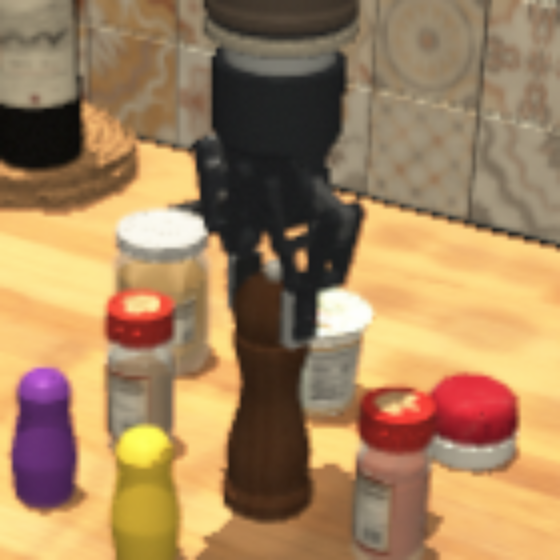

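The fingers hold the mill's head at its equator, 46 mm wide and upright. Lifting.

Call:
send_rows(steps=[[[0,0,-0.015],[0,0,0],1],[[0,0,-0.045],[0,0,0],1],[[0,0,-0.08],[0,0,0],1],[[0,0,-0.11],[0,0,0],1],[[0,0,-0.125],[0,0,0],1]])

```text
t: 9.23
position: [449.3, -53.8, 265.4]
orientation: [0.001, 0.83, 0.557, 0.002]
force: [1.1, 0.5, -1.4]
grip_width: 0.542
```

```bash
python3 - <<'E'
from h import *
for n in("scene",):
    im,d=arm.capture(n);cv2.imwrite(f"pics/{n}7.png",cv2.resize(im[80:240,270:410],None,fx=4,fy=4))
go((429,350,260))
E
```

```text
t 9.28 pos [450.2 -53.8 266.8] F [1.8 0.4 1.1] grip 0.54 q [-0.4   0.12  0.45  1.97 -0.06  1.06  1.26] zaxis [ 0.008  0.001 -1.   ] jaw 67.7
(429, 350, 260) shift m [ 0.3657 -0.1726  0.0071] rows 10.110535973356164
```

View pics/scene7.png

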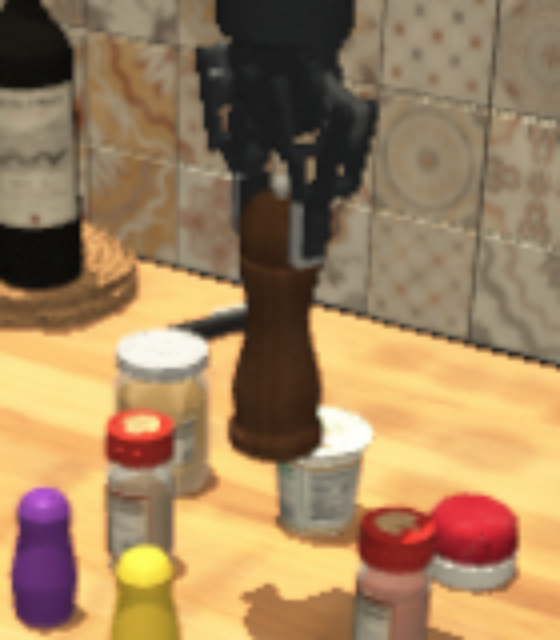

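Call:
send_rows(steps=[[[0.012,-0.006,0],[0,0,0],1],[[0.034,-0.016,0],[0,0,0],1],[[0.06,-0.028,0],[0,0,0],1],[[0.088,-0.041,0],[0,0,0],1],[[0.116,-0.055,0],[0,0,0],1]])

```text
t: 9.7
position: [440.7, 75.7, 261.6]
orientation: [0.0, 0.83, 0.557, 0.0]
force: [0.1, -0.5, -0.9]
grip_width: 0.544
```

Call:
send_rows(steps=[[[0.028,-0.013,0],[0,0,0],1],[[0.056,-0.026,0],[0,0,0],1],[[0.084,-0.039,0],[0,0,0],1],[[0.112,-0.052,0],[0,0,0],1],[[0.14,-0.066,0],[0,0,0],1]])

```text
t: 10.12
position: [432.5, 230.6, 261.5]
orientation: [-0.0, 0.83, 0.557, 0.0]
force: [0.3, -0.1, -1.2]
grip_width: 0.54
```

Call:
send_rows(steps=[[[0.028,-0.013,0],[0,0,0],1],[[0.056,-0.026,0],[0,0,0],1],[[0.082,-0.038,0],[0,0,0],1],[[0.1,-0.047,0],[0,0,0],1],[[0.108,-0.051,0],[0,0,0],1]])

```text
t: 10.53
position: [425.3, 352.0, 261.1]
orientation: [-0.001, 0.829, 0.559, 0.0]
force: [-0.7, -0.1, -1.9]
grip_width: 0.54
```

Call:
send_rows(steps=[[[0,0,0],[0,0,0],1],[[0,0,0],[0,0,0],1]])

```text
t: 10.7
position: [426.6, 347.6, 261.1]
orientation: [0.0, 0.83, 0.558, -0.0]
force: [0.3, -0.8, -2.0]
grip_width: 0.544
```

```bash
python3 - <<'E'
from h import *
for n in("scene","top"):
    im,d=arm.capture(n);cv2.imwrite(f"pics/{n}8.png",cv2.resize(im[80:240,140:300],None,fx=4,fy=3.7))
go((428,349,190),(428,349,143))
E
```

```text
t 10.8 pos [427.  346.6 261.4] F [ 0.2 -1.3 -1.5] grip 0.541 q [-0.92  0.3   0.19  1.75 -0.06  1.1   0.46] zaxis [ 0.    -0.001 -1.   ] jaw 67.7
(428, 349, 190) shift m [ 0.0026 -0.      0.0714] rows 1.786056651649138
(428, 349, 143) shift m [ 0.    -0.     0.047] rows 1.175
```

View pics/top8.png

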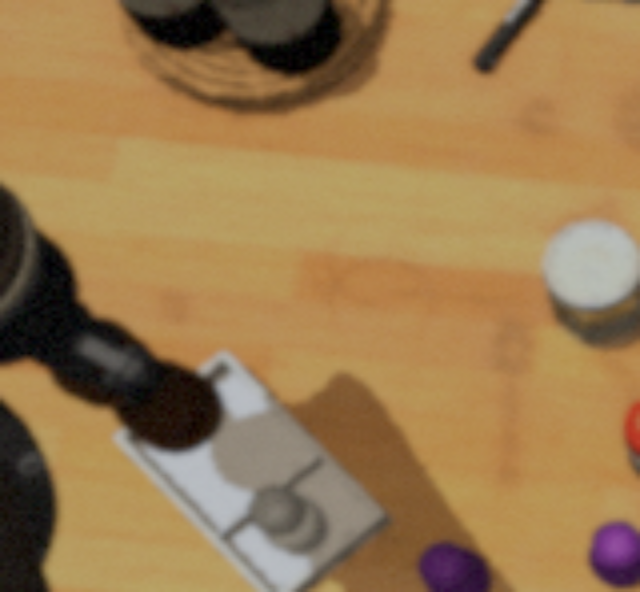

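View pics/scene8.png

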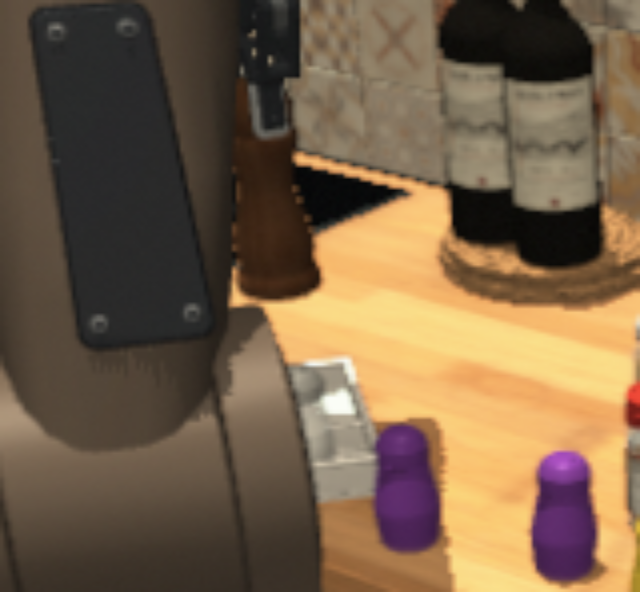

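The mill hangs upright over the caddy's large compartment. Lowering.

Call:
send_rows(steps=[[[0.002,0,0.012],[0,0,0],1],[[0.003,0,0.032],[0,0,0],1],[[0.003,0,0.055],[0,0,0],1],[[0.003,0,0.075],[0,0,0],1],[[0.003,0,0.085],[0,0,0],1]])

```text
t: 11.22
position: [427.3, 348.9, 174.4]
orientation: [0.001, 0.831, 0.557, -0.001]
force: [-1.7, -1.2, -0.9]
grip_width: 0.541
```

Call:
send_rows(steps=[[[0,0,0.006],[0,0,0],1],[[0,0,0.013],[0,0,0],1],[[0,0,0.02],[0,0,0],1],[[0,0,0.025],[0,0,0],1],[[0,0,0.027],[0,0,0],1]])

```text
t: 11.63
position: [427.6, 351.3, 149.0]
orientation: [0.0, 0.83, 0.558, -0.0]
force: [-0.2, 0.0, -2.4]
grip_width: 0.541
```

Call:
send_rows(steps=[[[0,0,0],[0,0,0],1],[[0,0,0],[0,0,0],1]])

```text
t: 11.8
position: [427.8, 351.6, 149.6]
orientation: [-0.0, 0.83, 0.558, 0.0]
force: [-0.3, 0.1, -1.8]
grip_width: 0.542
```

```bash
python3 - <<'E'
from h import *
for n in("top",):
    im,d=arm.capture(n);cv2.imwrite(f"pics/{n}9.png",cv2.resize(im[120:240,140:300],None,fx=5,fy=5))
go((428,349,143))
E
```

```text
t 11.85 pos [427.9 351.6 149.7] F [-0.4 -0.  -1.6] grip 0.542 q [-0.91  0.42  0.16  1.87 -0.09  0.85  0.49] zaxis [ 0.001  0.001 -1.   ] jaw 67.8
(428, 349, 143) shift m [-0.0024  0.0011  0.0067] rows 0.1806522450147632
```

View pics/top9.png

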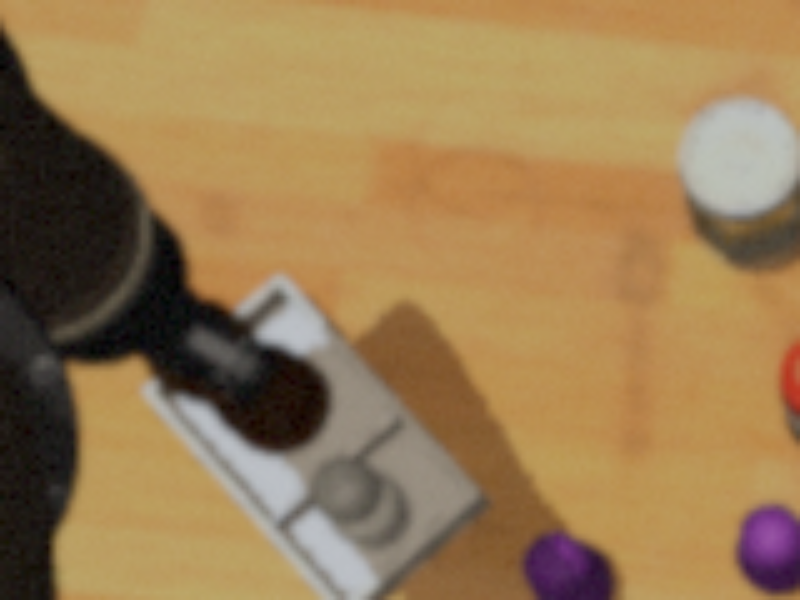

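Call:
send_rows(steps=[[[-0.001,0,0.002],[0,0,0],1],[[-0.001,0,0.004],[0,0,0],1],[[-0.001,0,0.005],[0,0,0],1],[[-0.001,0,0.006],[0,0,0],1],[[-0.001,0,0.006],[0,0,0],1]])

```text
t: 12.27
position: [427.2, 350.5, 143.2]
orientation: [-0.0, 0.83, 0.558, -0.0]
force: [0.2, 0.4, -1.5]
grip_width: 0.545
```

Call:
send_rows(steps=[[[0,0,0.001],[0,0,0],1],[[0,0,0.002],[0,0,0],1],[[0,0,0.002],[0,0,0],1]])

```text
t: 12.52
position: [428.3, 350.8, 142.7]
orientation: [-0.0, 0.83, 0.557, 0.001]
force: [-0.4, -1.9, 12.1]
grip_width: 0.539
```

The mill touched the floor at 142.7. Releasing and rising.

Call:
send_rows(steps=[[[0,0,0],[0,0,0],0.0],[[0,0,0],[0,0,0],-0.4],[[0,0,0],[0,0,0],-1],[[0,0,0],[0,0,0],-1],[[0,0,0],[0,0,0],-1]])

```text
t: 12.93
position: [427.2, 350.4, 141.2]
orientation: [-0.0, 0.83, 0.558, -0.0]
force: [-0.4, 1.0, -0.1]
grip_width: 1.002
```

Call:
send_rows(steps=[[[0,0,-0.015],[0,0,0],-1],[[0,0,-0.04],[0,0,0],-1],[[0,0,-0.07],[0,0,0],-1],[[0,0,-0.095],[0,0,0],-1],[[0,0,-0.105],[0,0,0],-1]])

```text
t: 13.35
position: [428.4, 351.3, 249.7]
orientation: [-0.0, 0.83, 0.558, 0.002]
force: [-0.3, 0.6, -1.4]
grip_width: 1.0
```

```bash
python3 - <<'E'
from h import *
for n in("top",):
    im,d=arm.capture(n);cv2.imwrite(f"pics/{n}10.png",cv2.resize(im[120:240,140:300],None,fx=5,fy=5))
go((459.5,50,200),(459.5,50,60))
E
```

```text
t 13.4 pos [428.6 351.6 250.2] F [0.3 0.4 3.1] grip 1.002 q [-0.92  0.31  0.18  1.76 -0.06  1.07  0.46] zaxis [ 0.004  0.004 -1.   ] jaw 67.8
(459.5, 50, 200) shift m [-0.2677  0.1426  0.049 ] rows 7.682026447754668
(459.5, 50, 60) shift m [-0.0007 -0.0003  0.14  ] rows 3.5
```

View pics/top10.png

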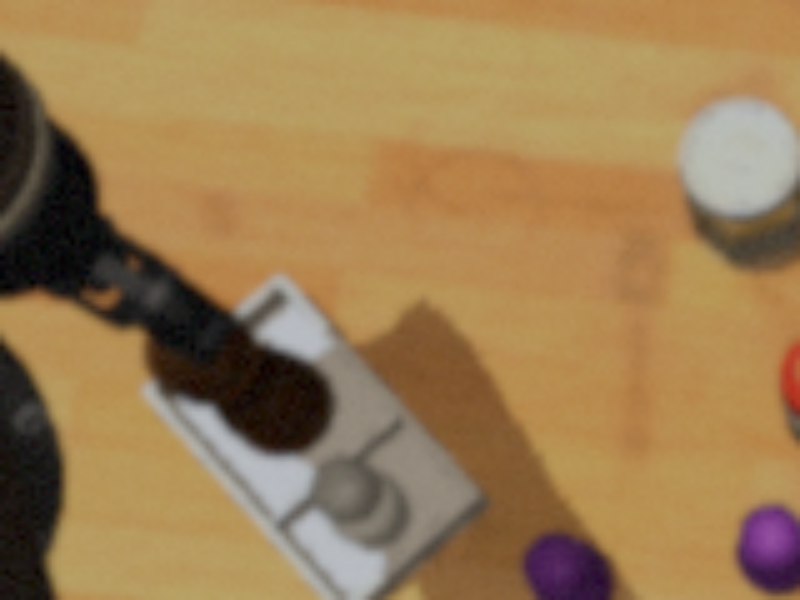

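The mill stands free in the large compartment. On to jar 1, staying high until clear of it.

Call:
send_rows(steps=[[[-0.034,0.018,0],[0,0,0],-1],[[-0.068,0.036,0],[0,0,0],-1],[[-0.102,0.054,0],[0,0,0],-1],[[-0.136,0.072,0.01],[0,0,0],-1],[[-0.17,0.09,0.02],[0,0,0],-1]])

```text
t: 13.82
position: [445.9, 157.3, 225.5]
orientation: [0.0, 0.83, 0.558, 0.0]
force: [0.9, -1.4, 0.8]
grip_width: 1.0
```

Call:
send_rows(steps=[[[-0.03,0.016,0.01],[0,0,0],-1],[[-0.06,0.032,0.02],[0,0,0],-1],[[-0.085,0.046,0.03],[0,0,0],-1],[[-0.098,0.053,0.03],[0,0,0],-1],[[-0.098,0.053,0.03],[0,0,0],-1]])

```text
t: 14.23
position: [457.5, 44.1, 195.0]
orientation: [0.0, 0.832, 0.555, -0.001]
force: [-0.1, -0.2, 0.5]
grip_width: 0.999
```

```bash
python3 - <<'E'
from h import *
for n in("scene","top"):
    im,d=arm.capture(n);cv2.imwrite(f"pics/{n}11.png",cv2.resize(im[80:240,200:400] if n=="scene" else im[120:240,140:300],None,fx=4,fy=4))
go((459.5,50,60))
E
```

```text
t 14.33 pos [457.9  48.  195.6] F [-0.4  0.8 -1.1] grip 0.999 q [-0.49  0.22  0.32  2.04 -0.09  0.89  1.06] zaxis [-0.001 -0.    -1.   ] jaw 67.7
(459.5, 50, 60) shift m [0.0026 0.0009 0.1356] rows 3.3905131350979483
```

View pics/scene11.png

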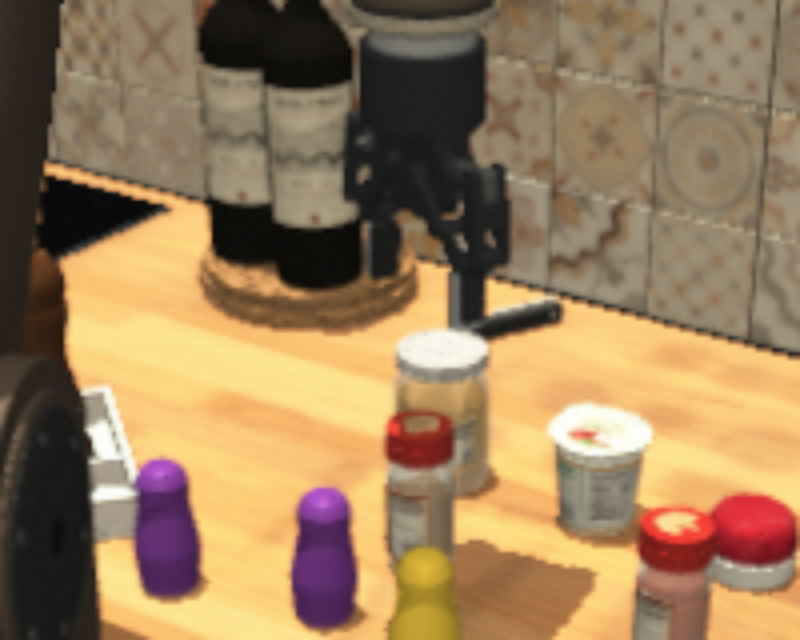

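View pics/top11.png

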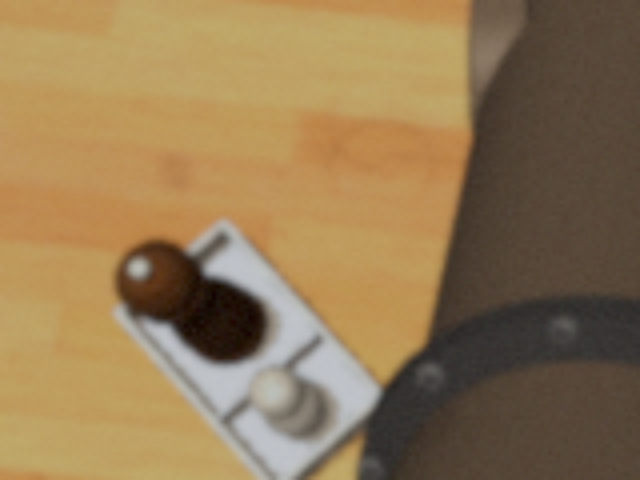

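Both caddy items stand upright (mill base at crop (220,325), shaker at (295,400)). Descending onto jar 1.

Call:
send_rows(steps=[[[0.002,0.001,0.025],[0,0,0],-1],[[0.002,0.001,0.06],[0,0,0],-1],[[0.002,0.001,0.095],[0,0,0],-1],[[0.002,0.001,0.12],[0,0,0],-1],[[0.002,0.001,0.132],[0,0,0],-1]])

```text
t: 14.75
position: [458.0, 51.2, 61.2]
orientation: [-0.001, 0.829, 0.559, -0.002]
force: [-0.2, -0.2, -0.2]
grip_width: 1.001
```

Call:
send_rows(steps=[[[0,0,0],[0,0,0],-1],[[0,0,0],[0,0,0],0.3],[[0,0,0],[0,0,0],1],[[0,0,0],[0,0,0],1],[[0,0,0],[0,0,0],1]], force=40)

```text
t: 15.17
position: [461.0, 50.4, 65.5]
orientation: [0.0, 0.83, 0.558, 0.001]
force: [-0.7, 0.2, 7.2]
grip_width: 0.507
```

Call:
send_rows(steps=[[[0,0,0],[0,0,0],1],[[0,0,0],[0,0,0],1],[[0,0,0],[0,0,0],1]])

```text
t: 15.42
position: [460.9, 50.3, 65.6]
orientation: [0.0, 0.83, 0.558, 0.001]
force: [-0.3, 1.0, 5.9]
grip_width: 0.507
```

Call:
send_rows(steps=[[[0,0,-0.012],[0,0,0],1],[[0,0,-0.045],[0,0,0],1],[[0,0,-0.08],[0,0,0],1],[[0,0,-0.11],[0,0,0],1],[[0,0,-0.13],[0,0,0],1]])

```text
t: 15.83
position: [460.9, 49.8, 197.9]
orientation: [0.001, 0.83, 0.557, 0.002]
force: [0.7, 0.4, -0.4]
grip_width: 0.505
```

```bash
python3 - <<'E'
from h import *
for n in("scene",):
    im,d=arm.capture(n);cv2.imwrite(f"pics/{n}12.png",cv2.resize(im[80:240,200:400],None,fx=4,fy=4))
go((438.5,-360,195),(438.5,-360,73))
E
```

```text
t 15.88 pos [462.4  50.  200.5] F [1.9 0.6 2.3] grip 0.505 q [-0.5   0.22  0.34  2.04 -0.09  0.89  1.07] zaxis [ 0.008  0.003 -1.   ] jaw 67.7
(438.5, -360, 195) shift m [-0.3886  0.1331  0.0042] rows 10.268931236514247
(438.5, -360, 73) shift m [-0.0007 -0.0008  0.122 ] rows 3.0500000000000003
```

View pics/scene12.png

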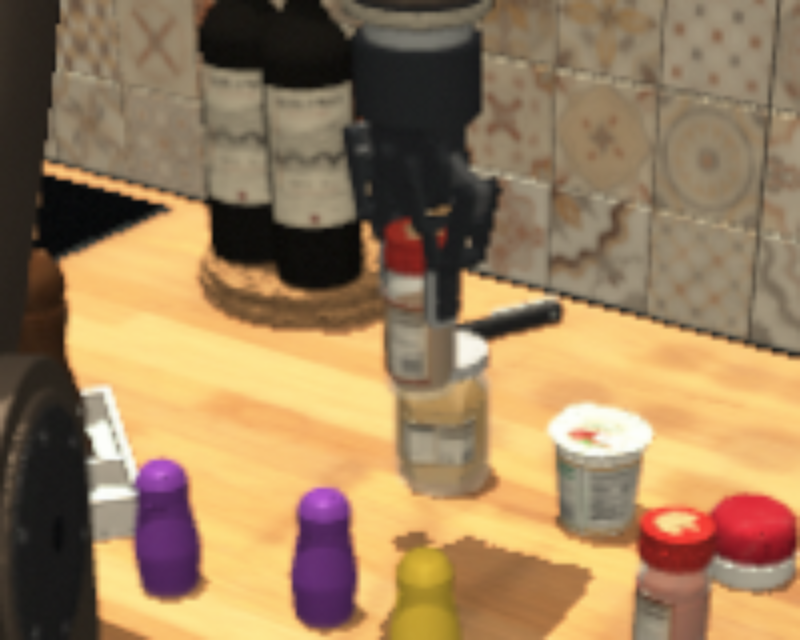

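Jar 1 is held upright and high. Carrying it to the far well.

Call:
send_rows(steps=[[[-0.012,0.004,0],[0,0,0],1],[[-0.034,0.012,0],[0,0,0],1],[[-0.062,0.021,0],[0,0,0],1],[[-0.092,0.032,0],[0,0,0],1],[[-0.122,0.042,0],[0,0,0],1]])

```text
t: 16.3
position: [452.6, -80.1, 194.9]
orientation: [0.0, 0.83, 0.558, 0.001]
force: [0.6, -0.9, -1.2]
grip_width: 0.503
```

Call:
send_rows(steps=[[[-0.03,0.01,0],[0,0,0],1],[[-0.06,0.02,0],[0,0,0],1],[[-0.09,0.031,0],[0,0,0],1],[[-0.12,0.041,0],[0,0,0],1],[[-0.15,0.051,0],[0,0,0],1]])

```text
t: 16.72
position: [442.9, -238.7, 194.8]
orientation: [0.0, 0.83, 0.558, 0.001]
force: [1.4, 0.4, 0.2]
grip_width: 0.505
```

Call:
send_rows(steps=[[[-0.03,0.01,0],[0,0,0],1],[[-0.06,0.02,0],[0,0,0],1],[[-0.088,0.03,0],[0,0,0],1],[[-0.108,0.037,0],[0,0,0],1],[[-0.116,0.04,0],[0,0,0],1]])

```text
t: 17.13
position: [435.2, -363.4, 194.9]
orientation: [0.001, 0.831, 0.556, -0.0]
force: [0.5, 0.9, -1.5]
grip_width: 0.51
```

Call:
send_rows(steps=[[[0,0,0],[0,0,0],1],[[0,0,0],[0,0,0],1]])

```text
t: 17.3
position: [436.3, -358.9, 194.2]
orientation: [-0.0, 0.83, 0.557, 0.0]
force: [0.8, -0.2, -0.5]
grip_width: 0.51
```

```bash
python3 - <<'E'
from h import *
for n in("scene","top"):
    im,d=arm.capture(n);cv2.imwrite(f"pics/{n}13.png",cv2.resize(im[150:320,370:530] if n=="scene" else im[180:300,370:530],None,fx=4,fy=3.5))
    np.savez("c13.npz",im=im,d=d)
go((438.5,-360,100),(438.5,-360,73))
E
```

```text
t 17.4 pos [ 436.8 -357.8  194.2] F [-0.5  1.1 -0.3] grip 0.505 q [ 0.23  0.41  0.49  1.82 -0.23  0.97  2.01] zaxis [ 0.     0.001 -1.   ] jaw 67.9
(438.5, -360, 100) shift m [-0.0015  0.0024  0.0942] rows 2.3559344474489734
(438.5, -360, 73) shift m [-0.     0.     0.027] rows 0.6749999999999996
```

View pics/scene13.png

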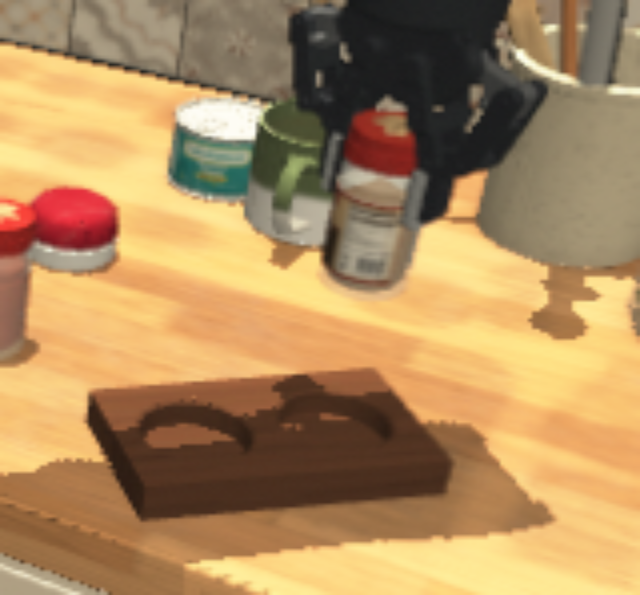

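View pics/top13.png

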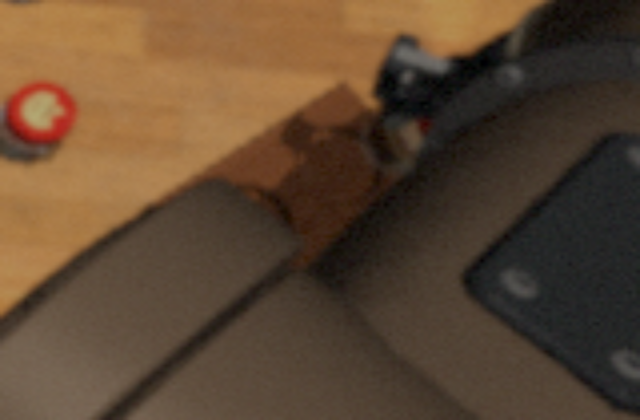

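Call:
send_rows(steps=[[[-0.001,0.001,0.015],[0,0,0],1],[[-0.001,0.001,0.04],[0,0,0],1],[[-0.001,0.001,0.065],[0,0,0],1],[[-0.001,0.001,0.08],[0,0,0],1],[[-0.001,0.001,0.086],[0,0,0],1]])

```text
t: 17.82
position: [436.5, -358.2, 106.1]
orientation: [-0.002, 0.829, 0.559, -0.0]
force: [-0.5, 0.1, -1.3]
grip_width: 0.507
```

Call:
send_rows(steps=[[[0,0,0],[0,0,0],1],[[0,0,0],[0,0,0],1]])

```text
t: 17.98
position: [437.4, -360.5, 108.9]
orientation: [0.0, 0.83, 0.558, 0.0]
force: [0.5, -0.6, -0.2]
grip_width: 0.504
```

```bash
python3 - <<'E'
from h import *
im,d=arm.capture("scene");W=world("scene",d)
go((438.5,-360,73))
# jar visible surface points between z 45..85 near
m=(d>0)&(np.hypot(W[...,0]-438,W[...,1]+360)<30)&(W[...,2]>42)&(W[...,2]<85)
P=W[m];print(len(P))
for lo in range(42,150,8):
    m=(d>0)&(np.hypot(W[...,0]-438,W[...,1]+360)<34)&(W[...,2]>lo)&(W[...,2]<lo+8);Q=W[m]
    if len(Q)>5: print(lo,len(Q),Q.mean(0).round(1),Q.min(0).round(1),Q.max(0).round(1))
o=im.copy()
th=np.linspace(0,2*np.pi,60)
for c in((438.5,-360),(385,-300.5)):
    for p in proj("scene",np.stack([c[0]+30*np.cos(th),c[1]+30*np.sin(th),26+0*th],1)): cv2.circle(o,tuple(int(round(v)) for v in p),0,(0,255,0),-1)
cv2.imwrite("pics/scene14.png",cv2.resize(o[170:310,380:500],None,fx=5,fy=4,interpolation=0))
E
```

```text
t 18.03 pos [ 437.6 -361.   109.4] F [-0.8 -0.3  0.1] grip 0.507 q [ 0.28  0.52  0.44  1.9  -0.3   0.79  2.07] zaxis [ 0.001 -0.001 -1.   ] jaw 67.8
(438.5, -360, 73) shift m [0.0012 0.0004 0.0364] rows 0.9095217403513276
329
42 42 [ 421.  -362.7   47.4] [ 413.6 -381.    43.6] [ 434.7 -339.1   50. ]
50 61 [ 420.6 -364.7   54.1] [ 413.7 -381.1   50. ] [ 439.1 -340.9   57.9]
58 65 [ 420.3 -362.1   62.1] [ 412.  -381.1   58. ] [ 444.7 -338.1   65.9]
66 63 [ 419.3 -364.3   70.2] [ 411.8 -381.5   66. ] [ 434.6 -341.4   73.7]
74 69 [ 420.5 -361.4   77.7] [ 412.2 -381.8   74. ] [ 440.1 -339.5   81.7]
82 67 [ 419.8 -364.8   85.8] [ 413.2 -381.7   82. ] [ 443.8 -340.4   90. ]
90 66 [ 417.9 -360.7   94.3] [ 411.2 -384.2   90.7] [ 429.8 -338.5   98. ]
98 77 [ 420.5 -359.1  102.6] [ 411.8 -391.2   98.4] [ 442.6 -327.8  106. ]
106 98 [ 421.3 -360.3  110.2] [ 411.6 -391.7  106.2] [ 443.2 -326.6  114. ]
114 88 [ 421.7 -358.2  118.3] [ 412.3 -387.2  114. ] [ 442.2 -326.6  121.9]
122 81 [ 422.6 -358.3  125.8] [ 413.3 -390.5  122.1] [ 442.4 -326.3  129.9]
130 84 [ 421.2 -357.8  133.9] [ 411.4 -384.3  130. ] [ 441.6 -327.7  137.9]
138 97 [ 423.  -356.9  142.2] [ 411.9 -387.4  138.3] [ 452.1 -326.7  145.9]
146 194 [ 431.4 -358.1  149.1] [ 412.8 -393.5  146.2] [ 457.9 -326.1  153.8]
```

View pics/scene14.png

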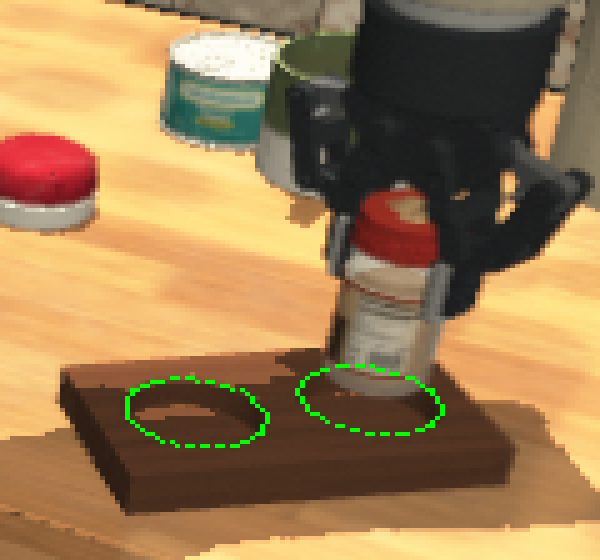

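The projected circles sit on both wells, with the far one at crop (370,400), and jar 1 hovers over it. Lowering slowly.

Call:
send_rows(steps=[[[0.001,0.001,0.005],[0,0,0],1],[[0.001,0.001,0.012],[0,0,0],1],[[0.001,0.001,0.019],[0,0,0],1],[[0.001,0.001,0.025],[0,0,0],1],[[0.001,0.001,0.028],[0,0,0],1]])

```text
t: 18.45
position: [437.7, -360.1, 79.2]
orientation: [-0.001, 0.83, 0.558, -0.0]
force: [-0.4, -0.4, -0.9]
grip_width: 0.507
```

Call:
send_rows(steps=[[[0,0,0.001],[0,0,0],1],[[0,0,0.002],[0,0,0],1],[[0,0,0.003],[0,0,0],1],[[0,0,0.004],[0,0,0],1],[[0,0,0.004],[0,0,0],1]])

```text
t: 18.87
position: [438.2, -360.5, 76.3]
orientation: [0.0, 0.83, 0.558, 0.0]
force: [0.8, 0.6, -0.8]
grip_width: 0.506
```

Call:
send_rows(steps=[[[0,0,0.001],[0,0,0],1],[[0,0,0.002],[0,0,0],1],[[0,0,0.003],[0,0,0],1],[[0,0,0.003],[0,0,0],1]])

```text
t: 19.2
position: [438.4, -360.6, 73.6]
orientation: [0.0, 0.83, 0.558, 0.0]
force: [-0.8, 0.6, 3.4]
grip_width: 0.506
```

Contact came at the expected height (73.6 = 65.6 + 8). One more small press to confirm, then release.

Call:
send_rows(steps=[[[0,0,0.001],[0,0,0],1],[[0,0,0.001],[0,0,0],1],[[0,0,0.001],[0,0,0],1]])

```text
t: 19.45
position: [438.5, -360.7, 73.5]
orientation: [0.0, 0.83, 0.558, 0.001]
force: [-3.7, 3.9, 15.5]
grip_width: 0.506
```

Call:
send_rows(steps=[[[0,0,0],[0,0,0],0.0],[[0,0,0],[0,0,0],-0.4],[[0,0,0],[0,0,0],-1],[[0,0,0],[0,0,0],-1],[[0,0,0],[0,0,0],-1]])

```text
t: 19.87
position: [438.1, -360.4, 72.1]
orientation: [-0.0, 0.83, 0.558, -0.0]
force: [-0.4, 0.4, 0.0]
grip_width: 0.996
```

Call:
send_rows(steps=[[[0,0,-0.015],[0,0,0],-1],[[0,0,-0.045],[0,0,0],-1],[[0,0,-0.08],[0,0,0],-1],[[0,0,-0.11],[0,0,0],-1],[[0,0,-0.125],[0,0,0],-1]])

```text
t: 20.28
position: [439.0, -361.7, 200.8]
orientation: [0.002, 0.83, 0.557, 0.001]
force: [0.2, -0.2, -0.0]
grip_width: 1.002
```

```bash
python3 - <<'E'
from h import *
im,d=arm.capture("scene")
cv2.imwrite("pics/scene15.png",cv2.resize(im[170:310,340:500],None,fx=5,fy=4))
go((438.5,-145,200),(438.5,-145,62))
E
```

```text
t 20.33 pos [ 439.8 -362.2  202.4] F [ 1.1 -0.7  2.3] grip 0.999 q [ 0.23  0.4   0.5   1.8  -0.23  0.99  2.01] zaxis [ 0.006 -0.004 -1.   ] jaw 67.8
(438.5, -145, 200) shift m [ 0.2006 -0.0834  0.0016] rows 5.430896605278483
(438.5, -145, 62) shift m [ 0.0002 -0.0009  0.138 ] rows 3.45
```

View pics/scene15.png

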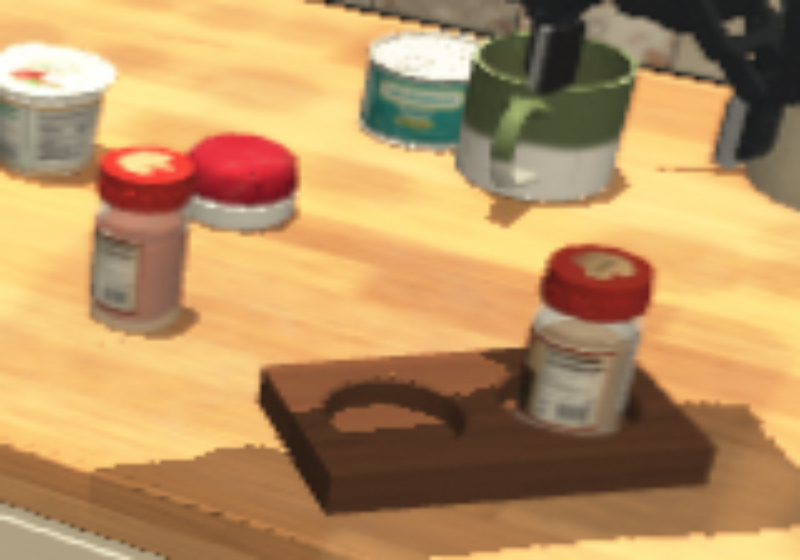

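Jar 1 stands upright in the far well at crop (580,360). Now the second jar, at crop (140,240).

Call:
send_rows(steps=[[[0.03,-0.0125,0],[0,0,0],-1],[[0.065,-0.027,0],[0,0,0],-1],[[0.1,-0.0415,0],[0,0,0],-1],[[0.135,-0.056,0],[0,0,0],-1],[[0.17,-0.0705,0],[0,0,0],-1]])

```text
t: 20.75
position: [436.7, -174.8, 197.0]
orientation: [-0.0, 0.83, 0.557, -0.0]
force: [1.8, 0.5, -0.1]
grip_width: 0.998
```

Call:
send_rows(steps=[[[0.02,-0.0085,0],[0,0,0],-1],[[0.029,-0.012,0],[0,0,0],-1],[[0.029,-0.012,0],[0,0,0],-1],[[0.029,-0.012,0],[0,0,0],-1]])

```text
t: 21.08
position: [437.2, -145.8, 197.3]
orientation: [0.0, 0.83, 0.558, -0.0]
force: [0.2, -0.3, -0.9]
grip_width: 0.999
```

```bash
python3 - <<'E'
from h import *
im,d=arm.capture("scene")
cv2.imwrite("pics/scene16.png",cv2.resize(im[90:260,300:460],None,fx=5,fy=3.5))
go((438.5,-145,62))
E
```

```text
t 21.13 pos [ 437.1 -146.6  197.3] F [-0.  -0.3  1. ] grip 0.998 q [-0.17  0.23  0.46  2.05 -0.13  0.89  1.54] zaxis [ 0.    -0.001 -1.   ] jaw 67.7
(438.5, -145, 62) shift m [0.0021 0.0006 0.1353] rows 3.3841240305671882
```

View pics/scene16.png

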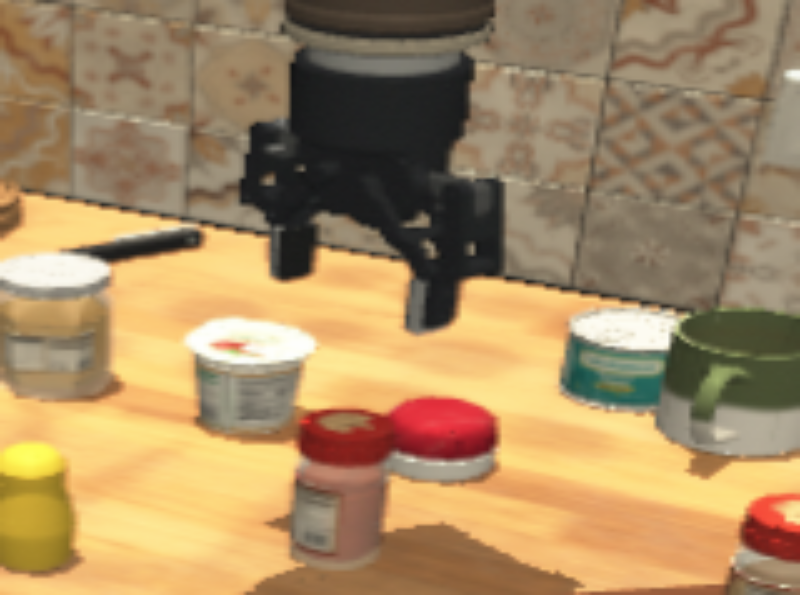

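The gripper is centred over jar 3. Descending to grip it.

Call:
send_rows(steps=[[[0.001,0.001,0.025],[0,0,0],-1],[[0.001,0.001,0.06],[0,0,0],-1],[[0.001,0.001,0.095],[0,0,0],-1],[[0.001,0.001,0.12],[0,0,0],-1],[[0.001,0.001,0.132],[0,0,0],-1]])

```text
t: 21.55
position: [436.6, -146.5, 62.3]
orientation: [-0.001, 0.831, 0.556, -0.002]
force: [-0.3, 1.2, -0.3]
grip_width: 1.0
```

Call:
send_rows(steps=[[[0,0,0],[0,0,0],-1],[[0,0,0],[0,0,0],0.3],[[0,0,0],[0,0,0],1],[[0,0,0],[0,0,0],1],[[0,0,0],[0,0,0],1]], force=40)

```text
t: 21.97
position: [439.4, -145.0, 66.5]
orientation: [0.001, 0.83, 0.557, 0.001]
force: [-1.5, -1.2, 7.1]
grip_width: 0.509
```

Call:
send_rows(steps=[[[0,0,0],[0,0,0],1],[[0,0,0],[0,0,0],1],[[0,0,0],[0,0,0],1]])

```text
t: 22.22
position: [439.3, -145.0, 66.5]
orientation: [0.001, 0.83, 0.558, 0.001]
force: [0.0, 0.4, 4.9]
grip_width: 0.508
```

Call:
send_rows(steps=[[[0,0,-0.012],[0,0,0],1],[[0,0,-0.045],[0,0,0],1],[[0,0,-0.08],[0,0,0],1],[[0,0,-0.105],[0,0,0],1],[[0,0,-0.115],[0,0,0],1]])

```text
t: 22.63
position: [440.0, -145.2, 184.3]
orientation: [0.002, 0.83, 0.557, 0.002]
force: [0.2, 0.4, -1.6]
grip_width: 0.504
```

```bash
python3 - <<'E'
from h import *
im,d=arm.capture("scene")
cv2.imwrite("pics/scene17.png",cv2.resize(im[90:260,300:460],None,fx=5,fy=3.5))
go((385,-300.5,180))
E
```

```text
t 22.68 pos [ 440.3 -145.   184.3] F [ 0.8 -0.5  0.4] grip 0.507 q [-0.18  0.25  0.47  2.07 -0.15  0.85  1.55] zaxis [ 0.007 -0.    -1.   ] jaw 67.8
(385, -300.5, 180) shift m [-0.1649  0.0075  0.004 ] rows 4.127186121156374
```

View pics/scene17.png

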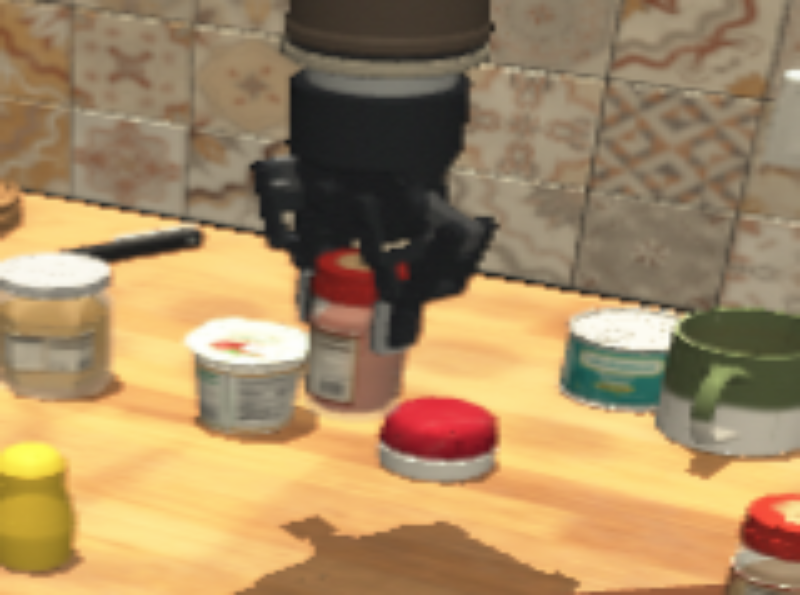

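Call:
send_rows(steps=[[[-0.015,0.001,0],[0,0,0],1],[[-0.045,0.002,0],[0,0,0],1],[[-0.08,0.004,0],[0,0,0],1],[[-0.115,0.005,0],[0,0,0],1],[[-0.145,0.007,0],[0,0,0],1]])

```text
t: 23.1
position: [388.5, -282.8, 179.5]
orientation: [-0.0, 0.83, 0.558, -0.0]
force: [0.1, -0.3, -0.9]
grip_width: 0.509
```

Call:
send_rows(steps=[[[-0.014,0.001,0],[0,0,0],1],[[-0.02,0.001,0],[0,0,0],1],[[-0.02,0.001,0],[0,0,0],1],[[-0.02,0.001,0],[0,0,0],1]])

```text
t: 23.43
position: [383.4, -299.2, 179.6]
orientation: [-0.001, 0.83, 0.558, -0.0]
force: [0.6, 0.4, -1.5]
grip_width: 0.513
```

```bash
python3 -c "
from h import *
go((385,-300.5,108))"
```

```text
t 23.43 pos [ 383.4 -299.2  179.6] F [ 0.6  0.4 -1.5] grip 0.513 q [ 0.14  0.3   0.53  2.02 -0.2   0.87  1.95] zaxis [-0.001  0.001 -1.   ] jaw 67.8
(385, -300.5, 108) shift m [-0.0007  0.002   0.0716] rows 1.791953475119802
```

Call:
send_rows(steps=[[[0,0.001,0.012],[0,0,0],1],[[0,0.001,0.032],[0,0,0],1],[[0,0.001,0.052],[0,0,0],1],[[0,0.001,0.065],[0,0,0],1],[[0,0.001,0.07],[0,0,0],1]])

```text
t: 23.85
position: [384.2, -298.0, 108.3]
orientation: [-0.002, 0.829, 0.559, -0.0]
force: [-0.4, 0.3, -0.5]
grip_width: 0.509
```

Call:
send_rows(steps=[[[0,0,0],[0,0,0],1],[[0,0,0],[0,0,0],1]])

```text
t: 24.02
position: [384.8, -299.9, 110.5]
orientation: [-0.0, 0.83, 0.558, 0.0]
force: [-0.3, -0.7, 0.3]
grip_width: 0.51
```

```bash
python3 - <<'E'
from h import *
im,d=arm.capture("scene");W=world("scene",d)
go((385,-300.5,74))
for lo in range(42,82,8):
    m=(d>0)&(np.hypot(W[...,0]-385,W[...,1]+300)<34)&(W[...,2]>lo)&(W[...,2]<lo+8);Q=W[m]
    if len(Q)>5: print(lo,len(Q),Q.mean(0).round(1),Q.min(0).round(1),Q.max(0).round(1))
o=im.copy()
th=np.linspace(0,2*np.pi,60)
for c in((438.5,-360),(385,-300.5)):
    for p in proj("scene",np.stack([c[0]+30*np.cos(th),c[1]+30*np.sin(th),26+0*th],1)): cv2.circle(o,tuple(int(round(v)) for v in p),0,(0,255,0),-1)
cv2.imwrite("pics/scene18.png",cv2.resize(o[170:310,380:500],None,fx=5,fy=4,interpolation=0))
E
```

```text
t 24.07 pos [ 385.  -300.3  110.9] F [ 0.1 -0.8 -1.5] grip 0.508 q [ 0.19  0.41  0.48  2.08 -0.28  0.71  2.03] zaxis [ 0.001 -0.    -1.   ] jaw 67.8
(385, -300.5, 74) shift m [-0.0002  0.      0.0369] rows 0.9228681542923768
42 37 [ 369.3 -305.    47. ] [ 363.  -321.4   43.9] [ 385.4 -284.2   49.9]
50 61 [ 369.9 -305.1   53.6] [ 361.5 -322.1   50.1] [ 388.5 -281.2   57.7]
58 72 [ 370.1 -304.7   62. ] [ 361.  -322.7   58.1] [ 389.6 -278.8   66. ]
66 60 [ 370.  -307.    69.7] [ 363.1 -322.9   66.2] [ 386.8 -283.2   73.9]
74 70 [ 369.9 -304.5   77.6] [ 361.8 -322.6   74. ] [ 389.3 -279.4   81.9]
```

View pics/scene18.png

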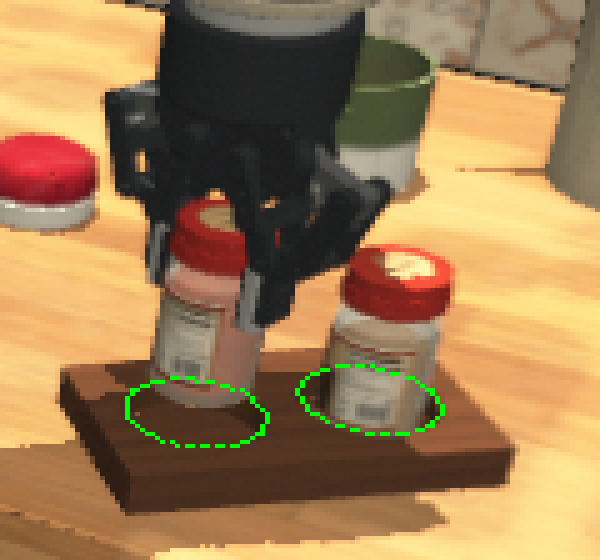

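The finger by the placed jar is clear of it, and jar 3 is above its well. Lowering.

Call:
send_rows(steps=[[[0.001,0,0.005],[0,0,0],1],[[0.001,0,0.012],[0,0,0],1],[[0.001,0,0.019],[0,0,0],1],[[0.001,0,0.025],[0,0,0],1],[[0.001,0,0.028],[0,0,0],1]])

```text
t: 24.48
position: [384.2, -299.5, 81.3]
orientation: [-0.001, 0.83, 0.558, -0.0]
force: [0.6, 0.2, -1.5]
grip_width: 0.506
```

Call:
send_rows(steps=[[[0,0,0.001],[0,0,0],1],[[0,0,0.002],[0,0,0],1],[[0,0,0.003],[0,0,0],1],[[0,0,0.004],[0,0,0],1],[[0,0,0.004],[0,0,0],1]])

```text
t: 24.9
position: [384.7, -299.8, 78.3]
orientation: [0.0, 0.83, 0.558, 0.0]
force: [-0.2, 0.0, -1.3]
grip_width: 0.509
```

Call:
send_rows(steps=[[[0,0,0.001],[0,0,0],1],[[0,0,0.002],[0,0,0],1],[[0,0,0.003],[0,0,0],1],[[0,0,0.003],[0,0,0],1]])

```text
t: 25.23
position: [384.6, -299.6, 75.1]
orientation: [-0.0, 0.83, 0.558, -0.0]
force: [-0.4, -0.5, -0.6]
grip_width: 0.506
```

Call:
send_rows(steps=[[[0,0,0.001],[0,0,0],1],[[0,0,0.0015],[0,0,0],1],[[0,0,0.0015],[0,0,0],1],[[0,0,0.0015],[0,0,0],1]])

```text
t: 25.57
position: [385.0, -299.8, 74.5]
orientation: [0.0, 0.83, 0.558, 0.0]
force: [-2.3, 2.2, 12.0]
grip_width: 0.509
```

Contact at 74.5, as expected. Releasing and rising.

Call:
send_rows(steps=[[[0,0,0],[0,0,0],0.0],[[0,0,0],[0,0,0],-0.4],[[0,0,0],[0,0,0],-1],[[0,0,0],[0,0,0],-1],[[0,0,0],[0,0,0],-1]])

```text
t: 25.98
position: [384.7, -299.8, 73.7]
orientation: [-0.0, 0.83, 0.558, -0.0]
force: [0.1, 0.7, -0.5]
grip_width: 0.998
```

Call:
send_rows(steps=[[[0,0,-0.015],[0,0,0],-1],[[0,0,-0.045],[0,0,0],-1],[[0,0,-0.08],[0,0,0],-1],[[0,0,-0.115],[0,0,0],-1],[[0,0,-0.15],[0,0,0],-1]])

```text
t: 26.4
position: [384.1, -299.7, 225.2]
orientation: [-0.0, 0.83, 0.557, -0.0]
force: [0.1, 0.3, -0.3]
grip_width: 1.002
```

Call:
send_rows(steps=[[[0.03,-0.012,0],[0,0,0],-1],[[0.06,-0.024,0],[0,0,0],-1],[[0.095,-0.039,0],[0,0,0],-1],[[0.125,-0.051,0],[0,0,0],-1],[[0.15,-0.061,0],[0,0,0],-1]])

```text
t: 26.82
position: [384.5, -135.5, 223.8]
orientation: [-0.0, 0.83, 0.558, 0.0]
force: [0.7, -0.2, 0.5]
grip_width: 1.0
```

```bash
python3 - <<'E'
from h import *
for n in("scene","top"):
    im,d=arm.capture(n);np.savez(f"{n}9.npz",im=im,d=d)
    cv2.imwrite(f"pics/{n}19.png",cv2.resize(im[120:310,170:490],None,fx=2.5,fy=2.5))
    for o in "spice_jar_1 pepper_mill salt_shaker spice_rack table_caddy preserve_jar yoghurt_tub egg_timer".split():
        for r in arm.tip_of(n,o)[:4]: print(n,o,np.round(r["centre"]),round(r["confidence"],2))
    W=world(n,d)
    for nm,c,h in [("j1",(438,-360),114),("j3",(385,-300),114),("mill",(428,350),175),("salt",(376,288),95),("pres",(572,109),102),("tub",(583,-16),71),("timer",(579,-134),46)]:
        m=(d>0)&(np.hypot(W[...,0]-c[0],W[...,1]-c[1])<40)&(W[...,2]>h-14)&(W[...,2]<h+10);P=W[m]
        if len(P)>5: print(nm,len(P),((P.min(0)+P.max(0))/2).round(1),np.percentile(P[:,2],98).round(1))
go()
E
```

```text
scene spice_jar_1 [ 438. -356.   11.] 0.72
scene spice_jar_1 [ 386. -296.    5.] 0.56
scene salt_shaker [354. 175.  -2.] 0.96
scene salt_shaker [354. -22.   1.] 0.91
scene salt_shaker [378.  68.   0.] 0.55
scene spice_rack [ 418. -333.    0.] 0.9
scene table_caddy [ 440. -359.   15.] 0.58
scene preserve_jar [572. 108.   0.] 0.63
scene preserve_jar [ 581. -134.    1.] 0.23
scene yoghurt_tub [581. -15.  -2.] 0.81
scene egg_timer [ 580. -132.   -1.] 0.58
j1 303 [ 436.6 -360.1  108. ] 115.0
j3 299 [ 384.5 -300.9  108.2] 115.2
pres 265 [572.5 105.4  95.9] 102.5
tub 312 [580.6 -16.9  64.6] 71.2
timer 245 [ 574.8 -135.5   39.7] 46.2
top pepper_mill [431. 352.   2.] 0.98
top salt_shaker [353. 171.  -2.] 0.81
top salt_shaker [358. -24.   1.] 0.76
top salt_shaker [379.  68.  -2.] 0.65
top salt_shaker [378. 287.   7.] 0.64
top table_caddy [408. 327.  -1.] 0.86
top preserve_jar [575. 108.  -2.] 0.94
top yoghurt_tub [584. -18.   2.] 0.73
top egg_timer [584. -17.   2.] 0.58
top egg_timer [ 577. -133.    2.] 0.55
j1 23 [ 430.7 -375.1  112.8] 116.1
mill 104 [428.2 352.4 168.6] 175.9
salt 136 [376.3 287.7  89.1] 95.6
pres 490 [572.1 106.8  97.6] 104.1
tub 538 [579.8 -15.7  69.2] 73.0
timer 348 [ 577.7 -133.8   40.3] 47.4
t 27.72 pos [ 384.9 -137.9  223.8] F [ 0.3 -0.3 -0.6] grip 1.001 q [-0.2   0.09  0.45  2.12 -0.05  0.94  1.46] zaxis [-0. -0. -1.] jaw 67.8
```

View pics/scene19.png

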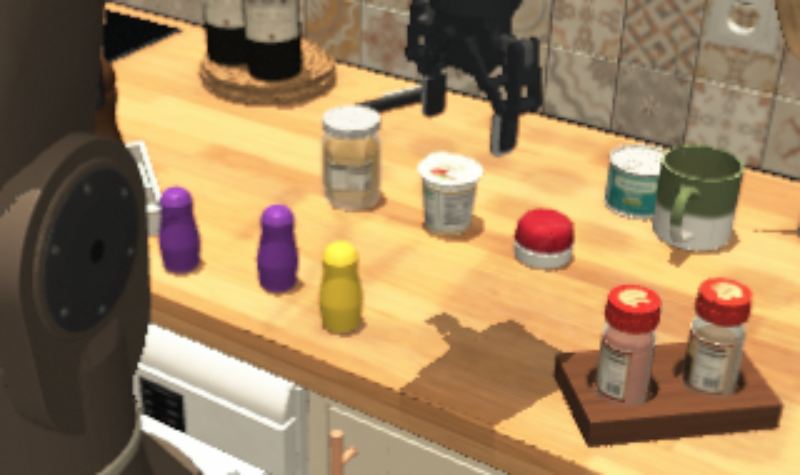

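View pics/top19.png

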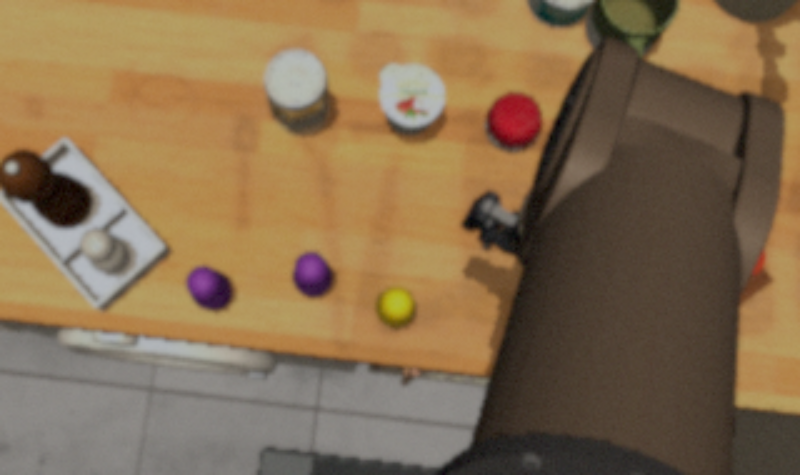

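Everything measures in place: the tops are 8 mm up in the rack and 5 mm up in the caddy, all positions are within a few mm of target, and the bystanders haven't moved. Handing in.

```bash
python3 -c "
from workcell import arm
print(arm.sign_off())"
```

```text
the job is handed in; nothing more can be done
None
```

All four seasonings are in their places, and I handed the job in at about 28 s of the 120 s. The sign-off itself reports no verdict. Jar 1 went in the far rack well, jar 3 in the near one. The salt shaker is in the smaller caddy compartment and the mill in the larger. I lowered each one slowly until it touched the floor (contact force no more than 16 N), released it and moved the arm clear.

I gripped the mill at its head, about 140 mm up. At the suggested 100 mm the gripper's body would have hit its top.

**Last checks in the camera pictures:**
- **Heights:** every top is at the expected height to within about 1.5 mm: jars about 115 mm, mill about 176 mm, shaker about 95.5 mm.
- **Jars:** both are within about 2 mm of their well centres.
- **Caddy:** in the caddy's frame the shaker is at about (-49, 1) mm and the mill at about (34, 2) mm, against targets of (-50, 0) and (32, 0).
- **Uprightness:** all four look upright in the pictures.
- **Bystanders:** the silver-lidded jar, tub and timer stayed within measurement noise of where they started, about 2 mm.

**Checks that disagreed:** the detection network put jar 1 3–4 mm from the depth reading, still inside tolerance. It also gave two false hits, calling a jar the caddy and the tub the egg timer. In the last top view the arm hid most of the rack, so the jars there were checked from the scene camera only.

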